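Load the wash carrier and push it up into the wash station

ROBOT

A 7-joint arm with a two-finger parallel gripper is mounted at the origin on the work surface. World frame = base frame: x ahead of the robot, y to its left, z up, the work surface at z = 0. Lengths are in m, angles in rad, forces in N, time in s.
With the tool pointing down it reaches from about 0.35 to 0.9 m from the base axis. Payload 7.2 kg.
Tool frame: the origin (TCP) lies midway between the tips of the shut fingers; the grasp point (between the pads) lies 19 mm behind it; z points along the fingers, y is the line along which they close (so a half turn about z gives the same grasp; the last joint's range is limited). The gripper opens to 85 mm and grips with 20 to 120 N. Pads are 22 mm wide; open, the fingers measure 114 mm over their backs; the gripper's body (76 mm by 85 mm) begins 54 mm behind the grasp point. The pads swing forward as they close: fully open they stand 13 mm farther back than shut.
Start: joints at [1.196, 0.411, -0.013, 1.596, 0.006, 1.134, -0.082], TCP at [0.189, -0.596, 0.231] pointing down, gripper open.
Joint ranges: [-2.95, 2.95], [-0.29, 1.99], [-1.47, 1.44], [0.14, 2.54], [-1.03, 4.17], [0.13, 1.85], [-2.86, 2.86]. Speed limits (rad/s): [2.39, 2.39, 3.01, 3.01, 3.14, 3.14, 3.14].

INTERFACE

Orientations are given as a rotation vector (axis times angle).
In Python, from bench import bot gives the robot as it stands.
- The arm moves only by the tool servo_tool, never from a script. Its argument "rows" is a list of rows, each an object of numbers: "x", "y", "z": the shift along the tool's x, y, z in m; "rx", "ry", "rz": the turn, a rotation vector about the tool's x, y, z in degrees. In form: [{"x": .., "y": .., "z": .., "rx": .., "ry": .., "rz": ..}, ...]. A call has 1 to 12 rows; each row is the pose to reach, as a shift and turn from the pose commanded when the call began, along the tool's axes at that moment; what a row does not reach only later rows make up. A row lasts 1/8 s, in which the tool goes at most 62.5 mm and 10.7 degrees, less where a joint would pass 70% of its speed; a pose out of reach is approached as far as the arm can. A call with a gripper value outside its range is refused whole. "claw" is the opening, from 0 (shut) to 1 (fully open), set as the call begins (left out, the last holds). The fingers move at their own pace and stop on an object; the grip force is fixed at half the most. Time passes only in rows, so rows that repeat a pose let the fingers close. It gives the time, the measured TCP pose, the force, the opening and the grip force at its end, in the units of the state.
- bot.get_obs(): the state, without advancing time (a new reading comes with each control period).
- bot.grab_frame(name): name is "scene" or "top"; returns a dict with "pixels" (480x640x3 uint8, red, green, blue), "mtx" (3x3 intrinsics, pixels), "R" (3x3) and "t" (3): a world point X has camera coordinates R X + t. Camera axes: x right, y down, z forward; pixel columns grow to the right and rows downward; lengths in m; the calibration is good to about 2 mm. A picture is of the moment at which its call begins. There is no depth.
- bot.hand_in(): hands the job in; it is judged then, once.
Trained networks look in the newest picture that a camera, given by its name, has taken for a name from the list of things; names that differ only in an ending like _2 or _b are one class to them, and where a whole thing is asked for, a point or a joint stands for the part that bears it (a point fixed in the world has none). Each returns a list of dicts, best first, with "conf" (0 to 1); they miss things now and then, are a little off and sometimes report something else, mostly with a low value. They report only what shows in the picture. A call takes as long as a camera call. They do not tell look-alikes from the thing itself.
- bot.cut_out(thing, camera): "pixels" (480x640 bool, what is visible of it) and "bbox" ([left, top, width, height] in pixels, round what is visible of it).
- bot.spot_point(thing, camera): "centre" ([column, row] in pixels: a listed point, or the origin of a listed thing).
The state is a dict: "time_s": time; "joint_pos": joint angles; "dq": joint speeds; "tau": joint torques, N m; "position": TCP position; "tcp_rot": TCP orientation; "wrist_force": force on the tool from outside, world axes, zero at the start; "wrist_torque": the same for the moment, N m; "opening": finger opening in m; "gripper_force": force on a finger pad.
Only numpy, scipy, OpenCV 4.12 (cv2) and the standard library are available. Lean on these libraries where they do the work, as an engineer would, in place of code of your own. Each camera call takes 0.05 s, during which the arm holds its last target. There are 200 camera calls.

TASK

Pick all the hose couplings out of the pocket tray into the wash carrier while it stands on the bench, open the yellow gate, and push the loaded carrier, without lifting it, up the ramp onto the deck until it is fully home against the back stop. Then swing the gate fully shut behind it and, last, press the green start button all the way down once the gate is shut. Leave the bottle, jar and abrasive roll alone.

Things in the scene. Friction and masses are not known exactly. Their poses are not given: they have to be found in the camera images.
- station: Fixed wash station. Origin on the bench (z = 0) under the middle of the ramp's top edge; +y is the pushing direction, +x to its right. Steel ramp, 172 mm wide, rises from z = 0 at y = -150 to z = 20 mm at y = 0; then a level grey deck at z = 20 mm up to the blue back stop. Blue side rails: see rails.
- rails (a point): Point at the station's origin. Blue side rails along the station's y: inner faces at x = -88 and +88 mm, 6 mm thick, tops 40 mm above the bench, from y = -150 to 170 mm; before that, from y = -150 to about -192 mm, they flare outward to about x = -118 and +118 mm. The rails cling too: steer the carrier to the middle before it enters.
- back_stop (a point): Middle of the front face of the blue back stop at deck level (station x = 0, y = 160, z = 20 mm). The stop is 176 mm wide, top 70 mm above the bench. Behind it the control box (top also at 70 mm, y = 172 to 228 mm) carries the start button.
- carrier: Wash carrier: loose open steel tray 160 (its x) x 132 (y) x 50 mm high, walls 4 mm, on two blue runners along y. Origin at the middle of its underside. Inner floor at z = 14, inside 152 x 124 mm. 0.3 to 0.5 kg empty. Starts on the bench before the ramp, +y front to the ramp. Fits between the rails with 8 mm play a side.
- carrier_rear (a point): Middle of the outer face of the carrier's rear (-y) wall, 32 mm above its underside: push here. Fully home, the carrier's origin is at station x = 0, y = 94, z = 20 mm. It stays on the ramp when left. Fingertips cling to the wall: let the pushing point rise with the ramp, as a level push on the slope can jam. While both fingers touch it, it may read as held.
- tray: Fixed pocket tray, 176 mm (x) by 156 mm (y). Origin at the middle of its underside. Four pockets 76 x 32 mm, centred at x = -42 and +42, y = -38 and +38 mm; pocket floor at z = 6 mm, tops of the grey ribs at z = 12 mm. The couplings lie in the pockets along the tray's x.
- coupling1: Hose coupling: red square collar 36 x 26 x 26 mm, brass barbed tail on one end (18 mm thick, 22 over the look-only barbs, 28 mm long); 90 g. Origin at the collar's centre, 13 mm above what it lies on; +x runs from collar to tail (collar x = -18 to 18, tail 18 to 46 mm), y and z across the flats. Centre of mass near x = 7 mm. May be absent (None).
- coupling2: Hose coupling: red square collar 36 x 26 x 26 mm, brass barbed tail on one end (18 mm thick, 22 over the look-only barbs, 28 mm long); 90 g. Origin at the collar's centre, 13 mm above what it lies on; +x runs from collar to tail (collar x = -18 to 18, tail 18 to 46 mm), y and z across the flats. Centre of mass near x = 7 mm. May be absent (None).
- coupling3: Hose coupling: red square collar 36 x 26 x 26 mm, brass barbed tail on one end (18 mm thick, 22 over the look-only barbs, 28 mm long); 90 g. Origin at the collar's centre, 13 mm above what it lies on; +x runs from collar to tail (collar x = -18 to 18, tail 18 to 46 mm), y and z across the flats. Centre of mass near x = 7 mm. May be absent (None).
- coupling4: Hose coupling: red square collar 36 x 26 x 26 mm, brass barbed tail on one end (18 mm thick, 22 over the look-only barbs, 28 mm long); 90 g. Origin at the collar's centre, 13 mm above what it lies on; +x runs from collar to tail (collar x = -18 to 18, tail 18 to 46 mm), y and z across the flats. Centre of mass near x = 7 mm. May be absent (None).
- gate (a joint): Angle of the yellow gate (rad): 0 = fully shut, across the deck entrance; grows as it swings out over the ramp (counter-clockwise from above) to a stop at 1.65 (open, over the right-hand rail). Vertical hinge; stays where it is left, 0.06 N m to turn.
- gate_hinge (a point): Point on the gate's vertical hinge axis, 62 mm above the bench (mid-height of the gate), at station x = 104, y = 12 mm; its orientation turns with the gate. The gate is a straight yellow bar from 4 to 169 mm from this axis, 10 mm thick, z = 46 to 78 mm above the bench; shut it points along the station's -x, open along its -y.
- start (a joint): Travel of the green start button (m): 0 = up, 0.006 = fully down, springs back; about 4 N to press fully.
- start_top (a point): Middle of the top of the green round start button (diameter 32 mm), pressed straight down; it faces up on the control box behind the back stop.
- cleaner: Bystander: white bottle of cleaner, diameter 72 mm, 110 mm high; origin at the middle of its underside.
- paste: Bystander: grey jar with yellow cap, diameter 84 mm, 80 mm high; origin at the middle of its underside.
- abrasive_roll: Bystander: black abrasive roll, diameter 120 mm, 45 mm high; origin at the middle of its underside.
Things that resemble listed ones, but are neither listed nor needed, are in the scene too. Of the things that look like the tray, take the one that is farthest to the robot's left at the start. What is shaped like the coupling1 but blue is not meant.

How it is judged:
By the outcome, as a careful person would: the job done as asked, in the order asked, and still so for the second after the job is handed in, with the robot touching nothing.
Of coupling1, coupling2, coupling3, coupling4 only 2 to 4 are there at a start; the rules pass over those that are not, and their reading is None.
At some moment in a run one of coupling1, coupling2, coupling3, coupling4 may be knocked a few centimetres aside while the robot is not near it.
Once in a run the grip may slacken for a moment while it holds something.
It also fails if it takes over 208 s, if anything falls off the work surface, if the arm or the gripper's body presses on something with over 40 N, if the wrist force passes 120 N, or if a joint passes its speed limit or range.

## Working session

There is one attempt and no reset: what is moved stays moved. The work goes in short steps, Python scripts to look and compute and a tool call to move; the robot and the scene stay as the last step left them, time stands still between calls to the robot, and variables do not carry over. Pictures are saved under pics/ and viewed, at most 18 in all, crops included, and the job is handed in when it is done.

Besides the shell and the picture viewer there is one more tool, called after "Call:" as name(argument=value, ...), one argument or row to a line, values as JSON. servo_tool: Moves the arm, as the interface text tells. Its arguments: {"type":"object","properties":{"rows":{"type":"array"},"claw":{"type":"number"}},"required":["rows"]}

```bash
mkdir -p pics; ls
python3 - <<'E'
from bench import bot
import cv2,numpy as np
o=bot.get_obs(); print(o['time_s'],o['position'],o['tcp_rot'],o['opening'])
for c in ('scene','top'):
    f=bot.grab_frame(c); cv2.imwrite(f'pics/{c}0.png',f['pixels'][:,:,::-1]); print(c,(-f['R'].T@f['t']).round(3), f['mtx'].round(1).tolist())
    for n in ('tray','carrier','coupling1','station','gate','start','cleaner','paste','abrasive_roll'):
        print(n,[(np.round(d['centre']).tolist(),round(d['conf'],2)) for d in bot.spot_point({'gate':'gate_hinge','start':'start_top'}.get(n,n),c)])
E
```

```text
pics
0.0 [ 0.18855993 -0.5953635   0.23047483] [-3.10318466e+00 -4.79861120e-01  5.80923043e-04] 0.08531115968834022
scene [ 1.174 -0.687  0.727] [[445.6, 0.0, 321.6], [0.0, 445.6, 234.8], [0.0, 0.0, 1.0]]
tray [([114.0, 336.0], 0.73), ([229.0, 285.0], 0.7)]
carrier [([303.0, 258.0], 0.94)]
coupling1 [([181.0, 247.0], 0.87), ([221.0, 266.0], 0.71), ([196.0, 282.0], 0.51)]
station [([376.0, 211.0], 0.78)]
gate [([408.0, 205.0], 0.75), ([283.0, 259.0], 0.61)]
start [([415.0, 162.0], 0.53)]
cleaner [([383.0, 296.0], 0.86)]
paste [([412.0, 277.0], 0.7), ([375.0, 214.0], 0.67)]
abrasive_roll [([306.0, 332.0], 0.87)]
top [ 0.274 -0.069  1.538] [[568.7, 0.0, 318.1], [0.0, 568.7, 237.3], [0.0, 0.0, 1.0]]
tray [([412.0, 257.0], 0.86), ([506.0, 276.0], 0.57)]
carrier [([338.0, 251.0], 0.71)]
coupling1 [([423.0, 323.0], 0.67), ([434.0, 274.0], 0.49)]
station [([235.0, 249.0], 0.74)]
gate [([226.0, 207.0], 0.72)]
start [([152.0, 250.0], 0.42), ([394.0, 178.0], 0.22)]
cleaner [([326.0, 161.0], 0.97), ([433.0, 278.0], 0.51)]
paste [([287.0, 165.0], 0.76)]
abrasive_roll [([395.0, 180.0], 0.89)]
```

View pics/top0.png

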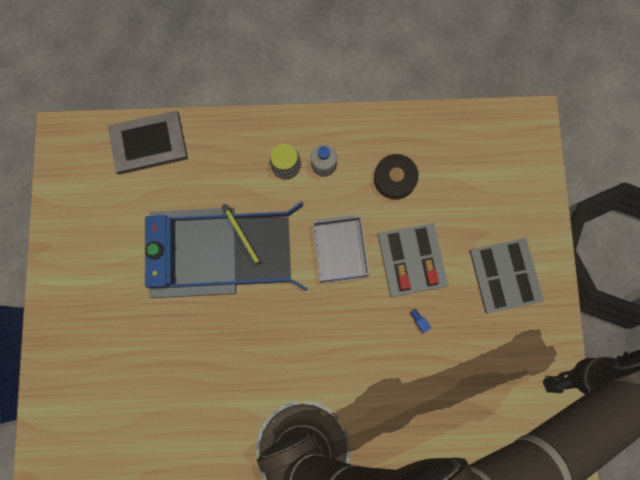

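View pics/scene0.png

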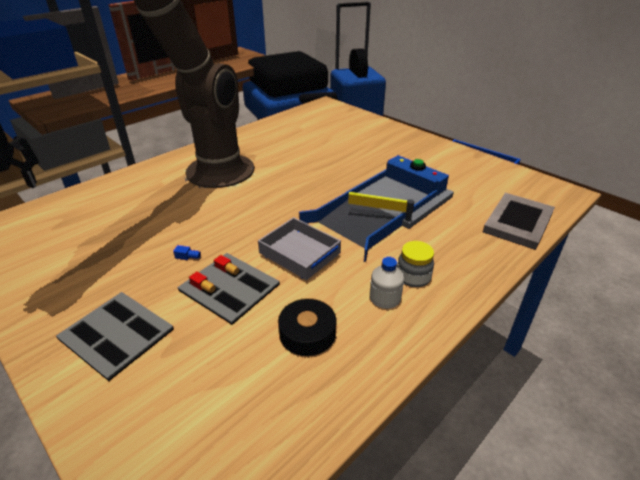

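The top view shows the real tray at (412,257) with two couplings, collars at about (404,282) and (432,272) and tails pointing away from the robot. The carrier is at (340,250), the station is to its left, and the gate (226,207)→(258,262) is partly open. The tray at (506,276) is empty and the blue coupling at (420,321) is a decoy.

```bash
cat > h.py <<'E'
from bench import bot
import cv2,numpy as np
from scipy.optimize import minimize
from scipy.spatial.transform import Rotation as Ro
def proj(f,X):
    c=np.atleast_2d(X)@f['R'].T+f['t']; p=c@f['mtx'].T; return p[:,:2]/p[:,2:]
def onplane(f,uv,z):
    d=f['R'].T@np.linalg.solve(f['mtx'],[uv[0],uv[1],1]); C=-f['R'].T@f['t']; return C+d*(z-C[2])/d[2]
def box(a,b): return np.array([[x,y,z] for x in (a[0],b[0]) for y in (a[1],b[1]) for z in (a[2],b[2])])
def place(P,x,y,th):
    c,s=np.cos(th),np.sin(th); return P@np.array([[c,-s,0],[s,c,0],[0,0,1]]).T+[x,y,0]
def fill(pts,bb,S=6):
    m=np.zeros((bb[3]*S,bb[2]*S),np.uint8)
    q=((pts-[bb[0],bb[1]]+.5)*S*16).astype(np.int32)
    cv2.fillConvexPoly(m,cv2.convexHull(q),1,shift=4); return m
def fit(P,obs,g,hull=True,S=6):
    """obs: list of (frame,mask); P model points (m); g=(x,y,th). returns pose, IoUs"""
    data=[]
    for f,m in obs:
        m=m.astype(np.uint8); x,y,w,h=cv2.boundingRect(m); bb=(x-12,y-12,w+24,h+24)
        if hull:
            pts=cv2.findNonZero(m).reshape(-1,2); pts=np.vstack([pts+[a,b] for a in(-.5,.5) for b in(-.5,.5)])
            M=fill(pts,bb,S)
        else: M=cv2.resize(np.pad(m,12)[bb[1]+12:bb[1]+12+bb[3],bb[0]+12:bb[0]+12+bb[2]],None,fx=S,fy=S,interpolation=0)
        data.append((f,bb,M))
    def ious(v):
        r=[]
        for f,bb,M in data:
            q=fill(proj(f,place(P,*v)),bb,S); r.append((q&M).sum()/max(1,(q|M).sum()))
        return r
    sim=np.array([[0,0,0],[.008,0,0],[0,.008,0],[0,0,.08]])+np.array(g)
    r=minimize(lambda v:-sum(ious(v)),g,method='Nelder-Mead',options=dict(initial_simplex=sim,xatol=1e-4,fatol=1e-5))
    return r.x,np.round(ious(r.x),2)
def red(f):
    p=f['pixels'].astype(int); return ((p[...,0]>90)&(p[...,1]<.45*p[...,0])&(p[...,2]<.45*p[...,0])).astype(np.uint8)
def blobs(m,amin=25):
    n,l,s,c=cv2.connectedComponentsWithStats(m); return [(l==i,c[i],s[i,4]) for i in range(1,n) if s[i,4]>=amin]
def frames(): return {c:bot.grab_frame(c) for c in('scene','top')}
def cut(n,c,g=None,f=None,z=.02):
    L=bot.cut_out(n,c)
    if g is not None:
        uv=proj(f,[g[0],g[1],z])[0]; L=[d for d in L if np.hypot(d['bbox'][0]+d['bbox'][2]/2-uv[0],d['bbox'][1]+d['bbox'][3]/2-uv[1])<30]
    return L[0]['pixels'] if L else None
CAR=box((-.08,-.066,0),(.08,.066,.05)); TRAY=box((-.088,-.078,0),(.088,.078,.012)); COL=box((-.018,-.013,-.013),(.018,.013,.013))
def couplings(F,zc,th=0):
    """fit red collars; zc = collar centre height"""
    out=[]; R={c:blobs(red(F[c])) for c in F}
    for m,c,a in R['top']:
        X=onplane(F['top'],c,zc); uv=proj(F['scene'],X)[0]
        s=[b for b in R['scene'] if np.hypot(*(b[1]-uv))<12]
        o=[(F['top'],m)]+([(F['scene'],s[0][0])] if s else [])
        out.append((*fit(COL+[0,0,zc],o,(X[0],X[1],th)),a))
    return out
def state():
    o=bot.get_obs(); R=Ro.from_rotvec(o['tcp_rot']).as_matrix()
    print('t %.2f'%o['time_s'],'p',o['position'].round(4),'open %.3f'%o['opening'],'F',np.round(o['wrist_force'],1)); return o,R
def move(target,yaw=None):
    """print shift in tool axes to world target; yaw: world angle of tool x"""
    o,R=state(); print('shift tool mm',(R.T@(np.array(target)-o['position'])*1e3).round(1))
    if yaw is not None:
        c,s=np.cos(yaw),np.sin(yaw); T=np.array([[c,s,0],[s,-c,0],[0,0,-1]]); print('turn deg',np.degrees(Ro.from_matrix(R.T@T).as_rotvec()).round(2))
E
python3 - <<'E'
from h import *
F=frames()
def two(n,P,g,z):
    o=[(F[c],m) for c in F if (m:=cut(n,c,g,F[c],z)) is not None]; r=fit(P,o,g); print(n,r[0].round(4),r[1]); return r
g=onplane(F['top'],(412,259),.006); two('tray',TRAY,(g[0],g[1],0.1),.006)
g=onplane(F['top'],(341,250),.025); two('carrier',CAR,(g[0],g[1],0.),.025)
for r in couplings(F,.019): print('col',r[0].round(4),r[1],r[2])
# station points by plane: gate hinge, button, stop box
t=F['top']
for n,uv,z in (('hinge',(226,207),.07),('btn',(152,250),.075),('gate tip',(258,262),.078)): print(n,onplane(t,uv,z).round(4))
# blue mask
o=[]
for c in F:
    p=F[c]['pixels'].astype(int); m=((p[...,2]>1.5*p[...,0])&(p[...,2]>50)).astype(np.uint8)
    print(c,[(b[1].round(),b[2]) for b in blobs(m)]); cv2.imwrite(f'pics/blue_{c}.png',m*255)
for c in F: print(c,[(d['bbox'],round(d['conf'],2),d['pixels'].sum()) for n in('station','gate') for d in bot.cut_out(n,c)])
im=np.hstack([cv2.resize(F['top']['pixels'][190:310,130:330],None,fx=2,fy=2),cv2.resize(F['scene']['pixels'][140:260,270:470],None,fx=2,fy=2)]); 
cv2.imwrite('pics/st.png',im[:,:,::-1])
E
```

```text
tray [ 0.4843 -0.3077  0.1519] [0.96 0.97]
carrier [ 0.514  -0.1127  0.0986] [0.9  0.96]
col [ 0.4334 -0.3544  0.1296] [0.77 0.57] 109
col [ 0.422  -0.2796  0.1273] [0.81 0.54] 112
hinge [0.6302 0.1863 0.07  ]
btn [0.5195 0.3792 0.075 ]
gate tip [0.4792 0.1015 0.078 ]
scene [(array([33., 31.]), np.int32(2474)), (array([67.,  4.]), np.int32(203)), (array([110.,  32.]), np.int32(857)), (array([249.,  24.]), np.int32(1404)), (array([33., 48.]), np.int32(62)), (array([17., 70.]), np.int32(60)), (array([362.,  88.]), np.int32(1537)), (array([272., 100.]), np.int32(690)), (array([ 14., 107.]), np.int32(732)), (array([326.,  90.]), np.int32(55)), (array([148., 106.]), np.int32(82)), (array([492., 152.]), np.int32(246)), (array([418., 176.]), np.int32(891)), (array([369., 181.]), np.int32(130)), (array([316., 211.]), np.int32(264)), (array([381., 230.]), np.int32(236)), (array([324., 256.]), np.int32(132)), (array([185., 253.]), np.int32(247)), (array([389., 264.]), np.int32(166))]
top [(array([323., 152.]), np.int32(107)), (array([268., 212.]), np.int32(151)), (array([175., 254.]), np.int32(1901)), (array([420., 321.]), np.int32(190))]
scene [([302.6, 152.9, 152.7, 109.8], 0.84, np.int64(7389)), ([349.5, 192.4, 63.5, 24.2], 0.58, np.int64(718))]
top [([147.2, 203.3, 160.5, 93.5], 0.62, np.int64(11658)), ([144.1, 201.2, 163.2, 96.7], 0.34, np.int64(11774))]
```

View pics/st.png

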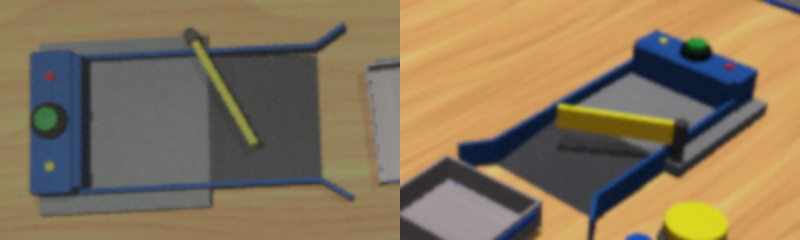

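The crop shows the station clearly. The gate is about 30° open, the flare corners are near top pixels (288.5,214) and (291,281), and the button is near (153,250).

```bash
cat >> h.py <<'E'
def wire(f,im,P,pose,col,k=1,off=(0,0)):
    q=((proj(f,place(np.array(P,float),*pose))-off+.5)*k).astype(int); cv2.polylines(im,[q.reshape(-1,1,2)],False,col,1)
def red2(f):
    p=f['pixels'].astype(int); return ((p[...,0]>45)&(p[...,1]<.5*p[...,0])&(p[...,2]<.5*p[...,0])).astype(np.uint8)
E
python3 - <<'E'
from h import *
from scipy.optimize import least_squares
F=frames(); t=F['top']
uv=np.array([(288.5,214),(291,281),(234.5,220),(234.5,280),(146,216),(146,287)],float)
P=np.array([(.091,-.15,.04),(-.091,-.15,.04),(.08,0,.02),(-.08,0,.02),(.088,.228,.07),(-.088,.228,.07)])
w=np.array([[1,1],[1,1],[1,0],[1,0],[1,1],[1,1]])
r=least_squares(lambda v:((proj(t,place(P,*v))-uv)*w).ravel(),(.52,.17,0),loss='soft_l1')
st=r.x; print('station',st.round(4)); print(((proj(t,place(P,*st))-uv)*w).round(1).tolist())
for n,q in (('hinge',(.104,.012,.062)),('btn',(0,.2,.08)),('home',(0,.094,.02))): print(n,place(np.array([q]),*st).round(4))
tray=(.4843,-.3077,.1519); car=(.514,-.1127,.0986)
def rect(x0,x1,y0,y1,z): return [(x0,y0,z),(x1,y0,z),(x1,y1,z),(x0,y1,z),(x0,y0,z)]
for c in F: print(c,[(b[1].round(),b[2]) for b in blobs(red2(F[c]),40)])
outs=[]
for c,off in (('top',(140,195)),('scene',(170,150))):
    k=3 if c=='top' else 3
    w_,h_=(310,110) if c=='top' else (290,160); k=2.5
    im=cv2.resize(F[c]['pixels'][off[1]:off[1]+h_,off[0]:off[0]+w_],None,fx=k,fy=k,interpolation=cv2.INTER_CUBIC)
    for q in (rect(-.088,.088,.16,.228,.07),rect(-.088,.088,-.15,.16,.04),rect(-.086,.086,-.15,-.1501,0),rect(-.086,.086,0,0,.02)): wire(F[c],im,q,st,(255,0,255),k,off)
    for q in (rect(-.08,.08,-.066,.066,.05),rect(-.08,.08,-.066,.066,0)): wire(F[c],im,q,car,(0,255,0),k,off)
    for a in(-.042,.042):
        for b in(-.038,.038): wire(F[c],im,rect(a-.038,a+.038,b-.016,b+.016,.012),tray,(0,255,255),k,off)
    outs.append(im)
W=max(i.shape[1] for i in outs); outs=[np.pad(i,((0,0),(0,W-i.shape[1]),(0,0))) for i in outs]
im=np.vstack(outs)[:600]; print(im.shape); cv2.imwrite('pics/ov.png',im[:,:,::-1])
E
```

```text
station [0.52   0.1703 0.0142]
[[0.3, -0.1], [0.0, 0.1], [0.1, 0.0], [1.0, 0.0], [-0.3, 2.8], [-1.1, -2.0]]
hinge [[0.6238 0.1838 0.062 ]]
btn [[0.5172 0.3703 0.08  ]]
home [[0.5187 0.2643 0.02  ]]
scene [(array([213.,  23.]), np.int32(1333)), (array([128.,   7.]), np.int32(77)), (array([145.,  69.]), np.int32(119)), (array([221., 262.]), np.int32(169)), (array([197., 279.]), np.int32(190))]
top [(array([432., 277.]), np.int32(123)), (array([404., 282.]), np.int32(122))]
(600, 775, 3)
```

View pics/ov.png

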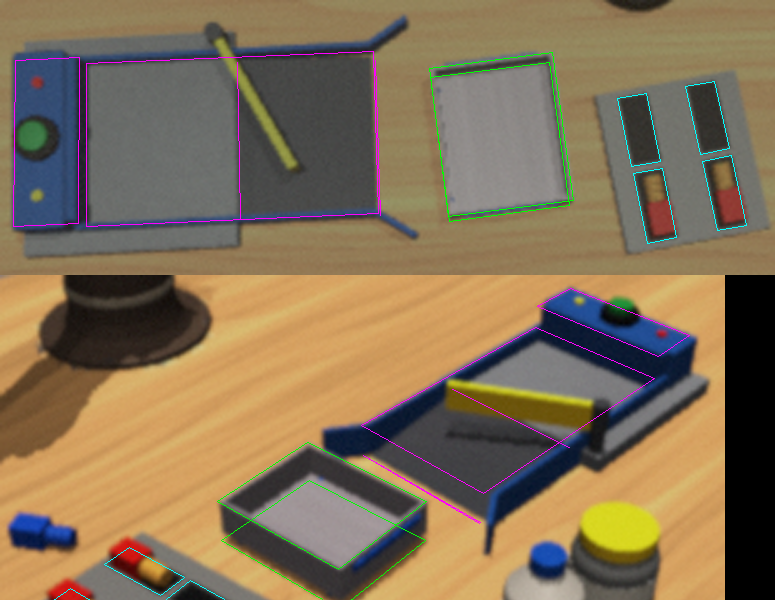

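The overlay fits the tray and carrier well. The station needs about +3 mm in x, so I refine it from the rail midline. I also refit the collars with a looser mask.

```bash
sed -i 's/blobs(red(F\[c\]))/blobs(red2(F[c]),40)/' h.py
python3 - <<'E'
from h import *
F=frames(); t=F['top']; p=t['pixels'].astype(int)
b=(p[...,2]>1.25*p[...,0])&(p[...,2]>1.1*p[...,1])
A=[]
for u in range(185,285,4):
    r=np.where(b[195:300,u])[0]+195; up=r[r<245]; lo=r[r>255]
    if len(up)>0 and len(lo)>0:
        a=onplane(t,(u,np.median(up)),.04); c=onplane(t,(u,np.median(lo)),.04); A.append([a[1],(a[0]+c[0])/2,a[0]-c[0],len(up),len(lo)])
A=np.array(A); k=np.polyfit(A[:,0],A[:,1],1); print('mid at y=.17',np.polyval(k,.17),'yaw',-k[0],A[:,2:].mean(0), (A[:,1]-np.polyval(k,A[:,0])).std())
for m in ('top','scene'): pass
for th in (.15,): 
  for r in couplings(F,.019,th):
    c,s=np.cos(.1519),np.sin(.1519); d=np.array(r[0][:2])-[.4843,-.3077]; print('col',r[0].round(4),r[1],'in tray',(c*d[0]+s*d[1]).round(4),(-s*d[0]+c*d[1]).round(4))
move((.422,-.2796,.15),.15)
E
```

```text
mid at y=.17 0.5236543167568526 yaw 0.020716870231182228 [0.18087581 3.04166667 3.04166667] 0.0004433596444213794
col [ 0.4333 -0.3544  0.1139] [0.84 0.83] in tray -0.0575 -0.0384
col [ 0.4223 -0.2801  0.1665] [0.84 0.79] in tray -0.0571 0.0366
t 1.70 p [ 0.1888 -0.5958  0.2313] open 0.086 F [ 0.2 -0.6 -0.8]
shift tool mm [ 317.9 -231.    81.3]
turn deg [0.   0.   8.98]
```

Call:
servo_tool(
  claw=0.6,
  rows=[
    {"x": 0.03, "y": -0.02, "z": 0.01, "rz": 2},
    {"x": 0.07, "y": -0.05, "z": 0.02, "rz": 4},
    {"x": 0.11, "y": -0.08, "z": 0.03, "rz": 6},
    {"x": 0.15, "y": -0.11, "z": 0.04, "rz": 9},
    {"x": 0.19, "y": -0.14, "z": 0.05, "rz": 9},
    {"x": 0.23, "y": -0.17, "z": 0.06, "rz": 9},
    {"x": 0.27, "y": -0.2, "z": 0.07, "rz": 9},
    {"x": 0.3, "y": -0.22, "z": 0.08, "rz": 9},
    {"x": 0.318, "y": -0.231, "z": 0.081, "rz": 9},
    {"x": 0.318, "y": -0.231, "z": 0.081, "rz": 9},
    {"x": 0.318, "y": -0.231, "z": 0.081, "rz": 9},
  ],
)

```text
validation failed for argument at $.ro...
```

Run:
```python
from h import *
F={'top':bot.grab_frame('top'),'scene':bot.grab_frame('scene')}
for r in couplings(F,.019,.15): print('col',r[0].round(4),r[1])
move((.4223,-.2797,.015),.152)
```

```text
col [ 0.4334 -0.3549  0.133 ] [0.85 0.82]
col [ 0.4222 -0.28    0.1061] [0.85 0.81]
t 1.80 p [ 0.1887 -0.5958  0.2313] open 0.086 F [ 0.1 -0.5  0.4]
shift tool mm [ 318.2 -230.8  216.3]
turn deg [0.   0.   8.87]
```

Call:
servo_tool(
  claw=0.6,
  rows=[
    {"x": 0.03, "y": -0.02, "z": 0.01, "rx": 0, "ry": 0, "rz": 2},
    {"x": 0.07, "y": -0.05, "z": 0.02, "rx": 0, "ry": 0, "rz": 4},
    {"x": 0.11, "y": -0.08, "z": 0.03, "rx": 0, "ry": 0, "rz": 6},
    {"x": 0.15, "y": -0.11, "z": 0.04, "rx": 0, "ry": 0, "rz": 9},
    {"x": 0.19, "y": -0.14, "z": 0.05, "rx": 0, "ry": 0, "rz": 9},
    {"x": 0.23, "y": -0.17, "z": 0.06, "rx": 0, "ry": 0, "rz": 9},
    {"x": 0.27, "y": -0.2, "z": 0.07, "rx": 0, "ry": 0, "rz": 9},
    {"x": 0.3, "y": -0.22, "z": 0.08, "rx": 0, "ry": 0, "rz": 9},
    {"x": 0.318, "y": -0.231, "z": 0.08, "rx": 0, "ry": 0, "rz": 9},
    {"x": 0.318, "y": -0.231, "z": 0.08, "rx": 0, "ry": 0, "rz": 9},
    {"x": 0.318, "y": -0.231, "z": 0.08, "rx": 0, "ry": 0, "rz": 9},
  ],
)

```text
time_s: 3.18
position: [0.4215, -0.2805, 0.1514]
tcp_rot: [3.132, 0.234, -0.0]
wrist_force: [-0.8, -0.2, 0.2]
opening: 0.0513
gripper_force: 0.0
```

Call:
servo_tool(
  rows=[
    {"x": 0, "y": 0, "z": 0.03, "rx": 0, "ry": 0, "rz": 0},
    {"x": 0, "y": 0, "z": 0.07, "rx": 0, "ry": 0, "rz": 0},
    {"x": 0, "y": 0, "z": 0.1, "rx": 0, "ry": 0, "rz": 0},
    {"x": 0, "y": 0, "z": 0.125, "rx": 0, "ry": 0, "rz": 0},
    {"x": 0, "y": 0, "z": 0.136, "rx": 0, "ry": 0, "rz": 0},
    {"x": 0, "y": 0, "z": 0.136, "rx": 0, "ry": 0, "rz": 0},
    {"x": 0, "y": 0, "z": 0.136, "rx": 0, "ry": 0, "rz": 0},
  ],
)

```text
time_s: 4.05
position: [0.4226, -0.2802, 0.0162]
tcp_rot: [3.132, 0.234, 0.002]
wrist_force: [0.4, 0.2, 0.7]
opening: 0.0512
gripper_force: 0.0
```

Call:
servo_tool(
  claw=0.05,
  rows=[
    {"x": 0, "y": 0, "z": 0, "rx": 0, "ry": 0, "rz": 0},
    {"x": 0, "y": 0, "z": 0, "rx": 0, "ry": 0, "rz": 0},
    {"x": 0, "y": 0, "z": 0, "rx": 0, "ry": 0, "rz": 0},
    {"x": 0, "y": 0, "z": 0, "rx": 0, "ry": 0, "rz": 0},
    {"x": 0, "y": 0, "z": 0, "rx": 0, "ry": 0, "rz": 0},
    {"x": 0, "y": 0, "z": 0, "rx": 0, "ry": 0, "rz": 0},
  ],
)

```text
time_s: 4.8
position: [0.4227, -0.28, 0.0164]
tcp_rot: [3.132, 0.235, 0.002]
wrist_force: [-1.4, 0.6, 6.1]
opening: 0.0245
gripper_force: 59.2
```

Call:
servo_tool(
  rows=[
    {"x": 0, "y": 0, "z": -0.02, "rx": 0, "ry": 0, "rz": 0},
    {"x": 0, "y": 0, "z": -0.05, "rx": 0, "ry": 0, "rz": 0},
    {"x": 0, "y": 0, "z": -0.08, "rx": 0, "ry": 0, "rz": 0},
    {"x": 0.01, "y": -0.01, "z": -0.09, "rx": 0, "ry": 0, "rz": 0},
    {"x": 0.03, "y": -0.035, "z": -0.09, "rx": 0, "ry": 0, "rz": 0},
    {"x": 0.06, "y": -0.067, "z": -0.09, "rx": 0, "ry": 0, "rz": 1},
    {"x": 0.09, "y": -0.1, "z": -0.09, "rx": 0, "ry": 0, "rz": 2},
    {"x": 0.12, "y": -0.132, "z": -0.09, "rx": 0, "ry": 0, "rz": 3},
    {"x": 0.132, "y": -0.148, "z": -0.09, "rx": 0, "ry": 0, "rz": 3},
    {"x": 0.135, "y": -0.151, "z": -0.09, "rx": 0, "ry": 0, "rz": 3},
    {"x": 0.135, "y": -0.151, "z": -0.09, "rx": 0, "ry": 0, "rz": 3},
  ],
)

```text
time_s: 6.18
position: [0.5324, -0.1111, 0.1049]
tcp_rot: [3.137, 0.152, -0.002]
wrist_force: [-0.5, -0.8, -1.1]
opening: 0.0245
gripper_force: 59.2
```

Run:
```python
from h import *
o,R=state(); print(o['gripper_force'])
F=frames(); 
for r in couplings(F,.019,.15): print('col',r[0].round(4),r[1])
m={c:cut('carrier',c,(.514,-.1127),F[c]) for c in F}
print({c:None if m[c] is None else m[c].sum() for c in m})
im=np.hstack([cv2.resize(F['top']['pixels'][200:320,300:460],(400,300)),cv2.resize(F['scene']['pixels'][180:330,170:370],(400,300))]); cv2.imwrite('pics/p1.png',im[:,:,::-1])
```

```text
t 6.17 p [ 0.5324 -0.1111  0.1049] open 0.024 F [-0.5 -0.8 -1.1]
59.16325271129608
col [ 0.4334 -0.3549  0.133 ] [0.85 0.82]
{'scene': np.int64(2955), 'top': np.int64(209)}
```

View pics/p1.png

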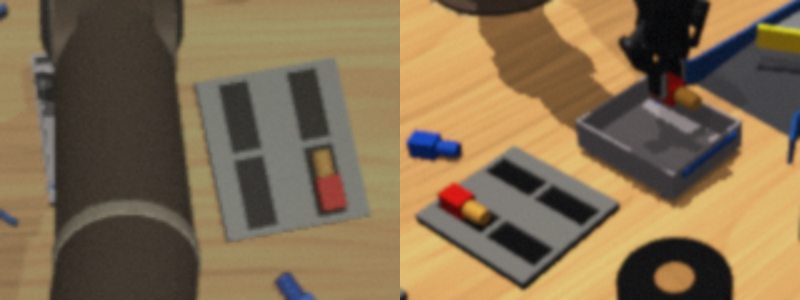

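The first coupling is held level above the carrier, and the second is still in its pocket. I lower it and release.

Call:
servo_tool(
  rows=[
    {"x": 0, "y": 0, "z": 0.03, "rx": 0, "ry": 0, "rz": 0},
    {"x": 0, "y": 0, "z": 0.055, "rx": 0, "ry": 0, "rz": 0},
    {"x": 0, "y": 0, "z": 0.07, "rx": 0, "ry": 0, "rz": 0},
    {"x": 0, "y": 0, "z": 0.078, "rx": 0, "ry": 0, "rz": 0},
    {"x": 0, "y": 0, "z": 0.079, "rx": 0, "ry": 0, "rz": 0},
    {"x": 0, "y": 0, "z": 0.079, "rx": 0, "ry": 0, "rz": 0},
  ],
)

```text
time_s: 7.12
position: [0.5336, -0.1102, 0.0269]
tcp_rot: [3.138, 0.153, 0.002]
wrist_force: [-0.7, -1.3, -1.2]
opening: 0.0245
gripper_force: 59.2
```

Call:
servo_tool(
  claw=0.55,
  rows=[
    {"x": 0, "y": 0, "z": 0, "rx": 0, "ry": 0, "rz": 0},
    {"x": 0, "y": 0, "z": 0, "rx": 0, "ry": 0, "rz": 0},
    {"x": 0, "y": 0, "z": 0, "rx": 0, "ry": 0, "rz": 0},
    {"x": 0, "y": 0, "z": -0.01, "rx": 0, "ry": 0, "rz": 0},
    {"x": 0, "y": 0, "z": -0.04, "rx": 0, "ry": 0, "rz": 0},
    {"x": 0, "y": 0, "z": -0.08, "rx": 0, "ry": 0, "rz": 0},
    {"x": -0.01, "y": 0.03, "z": -0.11, "rx": 0, "ry": 0, "rz": 0},
    {"x": -0.03, "y": 0.08, "z": -0.12, "rx": 0, "ry": 0, "rz": 0},
    {"x": -0.05, "y": 0.13, "z": -0.12, "rx": 0, "ry": 0, "rz": -1},
    {"x": -0.07, "y": 0.18, "z": -0.12, "rx": 0, "ry": 0, "rz": -2},
    {"x": -0.075, "y": 0.23, "z": -0.12, "rx": 0, "ry": 0, "rz": -3},
    {"x": -0.075, "y": 0.23, "z": -0.12, "rx": 0, "ry": 0, "rz": -3},
  ],
)

```text
time_s: 8.62
position: [0.4792, -0.3513, 0.1469]
tcp_rot: [3.131, 0.225, -0.0]
wrist_force: [-0.1, 0.6, -0.6]
opening: 0.0469
gripper_force: 0.0
```

Run:
```python
from h import *
F=frames(); s=F['scene']
for c in F: print(c,[(b[1].round(),b[2]) for b in blobs(red2(F[c]),40)])
for z in(.019,.027):
  for r in couplings(F,z,.15): print('col',z,r[0].round(4),r[1])
o=[(F[c],m) for c in F if (m:=cut('carrier',c,(.514,-.1127),F[c])) is not None]; print(fit(CAR,o,(.514,-.1127,.0986)))
move((.4334,-.3549,.0155),.15)
```

```text
scene [(array([217.,  22.]), np.int32(1026)), (array([123.,  44.]), np.int32(108)), (array([304., 249.]), np.int32(164)), (array([197., 279.]), np.int32(198))]
top [(array([339., 242.]), np.int32(106))]
col 0.019 [ 0.5332 -0.1105 -0.0482] [0.78 0.55]
col 0.027 [ 0.5329 -0.1102 -0.0292] [0.78 0.8 ]
(array([ 0.51292366, -0.11232469,  0.09422873]), array([0.92, 0.94]))
t 8.82 p [ 0.4813 -0.3449  0.1466] open 0.047 F [-0.4 -0.4 -1.5]
shift tool mm [-48.9   2.8 131. ]
turn deg [-0.04 -0.02  0.07]
```

Call:
servo_tool(
  rows=[
    {"x": -0.02, "y": 0.001, "z": 0.02, "rx": 0, "ry": 0, "rz": 0},
    {"x": -0.04, "y": 0.003, "z": 0.05, "rx": 0, "ry": 0, "rz": 0},
    {"x": -0.049, "y": 0.003, "z": 0.07, "rx": 0, "ry": 0, "rz": 0},
    {"x": -0.049, "y": 0.003, "z": 0.09, "rx": 0, "ry": 0, "rz": 0},
    {"x": -0.049, "y": 0.003, "z": 0.11, "rx": 0, "ry": 0, "rz": 0},
    {"x": -0.049, "y": 0.003, "z": 0.125, "rx": 0, "ry": 0, "rz": 0},
    {"x": -0.049, "y": 0.003, "z": 0.131, "rx": 0, "ry": 0, "rz": 0},
    {"x": -0.049, "y": 0.003, "z": 0.131, "rx": 0, "ry": 0, "rz": 0},
  ],
)

```text
time_s: 9.82
position: [0.433, -0.3562, 0.0153]
tcp_rot: [-3.132, -0.236, 0.0]
wrist_force: [-0.7, 0.8, 1.1]
opening: 0.047
gripper_force: 0.0
```

Call:
servo_tool(
  claw=0.05,
  rows=[
    {"x": 0, "y": 0, "z": 0, "rx": 0, "ry": 0, "rz": 0},
    {"x": 0, "y": 0, "z": 0, "rx": 0, "ry": 0, "rz": 0},
    {"x": 0, "y": 0, "z": 0, "rx": 0, "ry": 0, "rz": 0},
    {"x": 0, "y": 0, "z": 0, "rx": 0, "ry": 0, "rz": 0},
    {"x": 0, "y": 0, "z": 0, "rx": 0, "ry": 0, "rz": 0},
    {"x": 0, "y": 0, "z": 0, "rx": 0, "ry": 0, "rz": 0},
  ],
)

```text
time_s: 10.58
position: [0.4334, -0.357, 0.0162]
tcp_rot: [3.132, 0.235, 0.002]
wrist_force: [-0.8, 1.2, 5.8]
opening: 0.0244
gripper_force: 59.7
```

Call:
servo_tool(
  rows=[
    {"x": 0, "y": 0, "z": -0.02, "rx": 0, "ry": 0, "rz": 0},
    {"x": 0, "y": 0, "z": -0.05, "rx": 0, "ry": 0, "rz": 0},
    {"x": 0, "y": 0, "z": -0.08, "rx": 0, "ry": 0, "rz": 0},
    {"x": 0.005, "y": -0.02, "z": -0.09, "rx": 0, "ry": 0, "rz": 0},
    {"x": 0.015, "y": -0.055, "z": -0.09, "rx": 0, "ry": 0, "rz": 0},
    {"x": 0.025, "y": -0.095, "z": -0.09, "rx": 0, "ry": 0, "rz": 1},
    {"x": 0.035, "y": -0.135, "z": -0.09, "rx": 0, "ry": 0, "rz": 2},
    {"x": 0.045, "y": -0.175, "z": -0.09, "rx": 0, "ry": 0, "rz": 3},
    {"x": 0.055, "y": -0.21, "z": -0.09, "rx": 0, "ry": 0, "rz": 3},
    {"x": 0.064, "y": -0.23, "z": -0.09, "rx": 0, "ry": 0, "rz": 3},
    {"x": 0.064, "y": -0.233, "z": -0.09, "rx": 0, "ry": 0, "rz": 3},
    {"x": 0.064, "y": -0.233, "z": -0.09, "rx": 0, "ry": 0, "rz": 3},
  ],
)

```text
time_s: 12.08
position: [0.4606, -0.1166, 0.1049]
tcp_rot: [3.138, 0.154, -0.002]
wrist_force: [0.1, -0.2, -1.0]
opening: 0.0252
gripper_force: 39.1
```

Run:
```python
from h import *
o,R=state(); print(o['gripper_force'])
move((.4622,-.1172,.0275),.096)
s=bot.grab_frame('scene'); cv2.imwrite('pics/p2.png',cv2.resize(s['pixels'][180:330,170:370],(600,450))[:,:,::-1])
```

```text
t 12.07 p [ 0.4606 -0.1166  0.1049] open 0.025 F [ 0.1 -0.2 -1. ]
39.131850600242615
t 12.07 p [ 0.4606 -0.1166  0.1049] open 0.025 F [ 0.1 -0.2 -1. ]
shift tool mm [ 1.6  0.8 77.4]
turn deg [-0.    0.06  0.11]
```

View pics/p2.png

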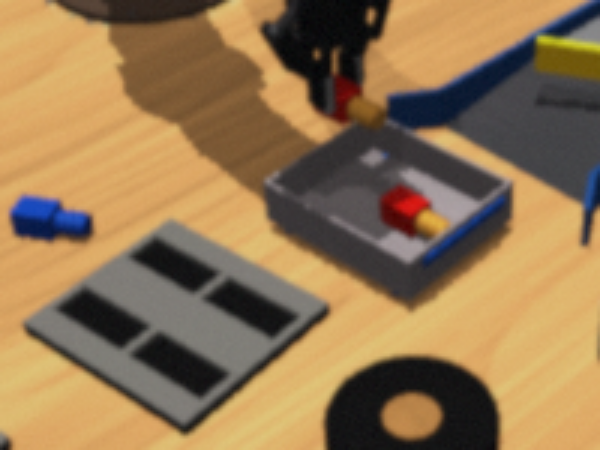

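The first coupling lies in the carrier. The second is held above it, with its grip slackening a little, so I lower it now.

Call:
servo_tool(
  rows=[
    {"x": 0, "y": 0, "z": 0.02, "rx": 0, "ry": 0, "rz": 0},
    {"x": 0, "y": 0, "z": 0.045, "rx": 0, "ry": 0, "rz": 0},
    {"x": 0.001, "y": 0, "z": 0.065, "rx": 0, "ry": 0, "rz": 0},
    {"x": 0.001, "y": 0, "z": 0.077, "rx": 0, "ry": 0, "rz": 0},
    {"x": 0.001, "y": 0, "z": 0.079, "rx": 0, "ry": 0, "rz": 0},
    {"x": 0.001, "y": 0, "z": 0.079, "rx": 0, "ry": 0, "rz": 0},
  ],
)

```text
time_s: 12.88
position: [0.4625, -0.1169, 0.0266]
tcp_rot: [3.138, 0.152, 0.001]
wrist_force: [-0.0, 0.4, -0.1]
opening: 0.0245
gripper_force: 64.9
```

Call:
servo_tool(
  claw=0.55,
  rows=[
    {"x": 0, "y": 0, "z": 0, "rx": 0, "ry": 0, "rz": 0},
    {"x": 0, "y": 0, "z": 0, "rx": 0, "ry": 0, "rz": 0},
    {"x": 0, "y": 0, "z": 0, "rx": 0, "ry": 0, "rz": 0},
    {"x": 0, "y": 0, "z": -0.01, "rx": 0, "ry": 0, "rz": 0},
    {"x": 0, "y": 0, "z": -0.04, "rx": 0, "ry": 0, "rz": 0},
    {"x": 0, "y": 0, "z": -0.08, "rx": 0, "ry": 0, "rz": 0},
    {"x": -0.01, "y": 0.0, "z": -0.11, "rx": 0, "ry": 0, "rz": 0},
    {"x": -0.03, "y": -0.03, "z": -0.12, "rx": 0, "ry": 0, "rz": 0},
    {"x": -0.05, "y": -0.06, "z": -0.12, "rx": 0, "ry": 0, "rz": 0},
    {"x": -0.08, "y": -0.09, "z": -0.12, "rx": 0, "ry": 0, "rz": 0},
    {"x": -0.1, "y": -0.12, "z": -0.12, "rx": 0, "ry": 0, "rz": 0},
    {"x": -0.1, "y": -0.12, "z": -0.12, "rx": 0, "ry": 0, "rz": 0},
  ],
)

```text
time_s: 14.38
position: [0.3498, -0.0056, 0.1469]
tcp_rot: [3.137, 0.158, 0.001]
wrist_force: [0.7, -0.2, 0.1]
opening: 0.047
gripper_force: 0.0
```

Run:
```python
from h import *
F=frames(); s=F['scene']; state()
for r in couplings(F,.027,.1): print('col',r[0].round(4),r[1])
o=[(F[c],m) for c in F if (m:=cut('carrier',c,(.514,-.1127),F[c])) is not None]; print(fit(CAR,o,(.514,-.1127,.0986)))
# gate angle
for c in F:
    p=F[c]['pixels'].astype(int); m=((p[...,0]>100)&(p[...,1]>.8*p[...,0])&(p[...,2]<.45*p[...,0])).astype(np.uint8)
    print(c,[(b[1].round(),b[2]) for b in blobs(m,40)])
im=np.hstack([cv2.resize(F['top']['pixels'][190:310,230:390],(400,300)),cv2.resize(s['pixels'][180:330,190:390],(400,300))]); cv2.imwrite('pics/p3.png',im[:,:,::-1])
```

```text
t 14.47 p [ 0.3517 -0.007   0.147 ] open 0.047 F [ 0.5 -0.3 -0.8]
col [ 0.5319 -0.1101 -0.0318] [0.78 0.85]
col [ 0.4613 -0.1157 -0.0487] [0.77 0.83]
(array([ 0.51386318, -0.11256017,  0.09875021]), array([0.92, 0.95]))
scene [(array([377., 198.]), np.int32(222)), (array([418., 251.]), np.int32(596))]
top [(array([283., 156.]), np.int32(497))]
```

View pics/p3.png

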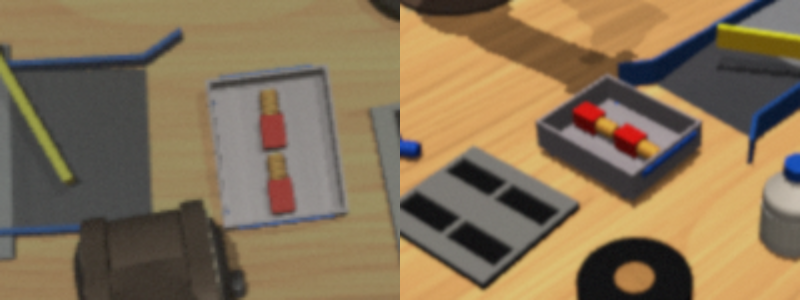

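Both couplings are in the carrier. Next I open the gate with shut fingers from its inner side.

Call:
servo_tool(
  claw=0,
  rows=[
    {"x": 0.015, "y": -0.015, "z": 0, "rx": 0, "ry": 0, "rz": 1},
    {"x": 0.04, "y": -0.038, "z": 0, "rx": 0, "ry": 0, "rz": 2},
    {"x": 0.07, "y": -0.066, "z": 0, "rx": 0, "ry": 0, "rz": 3},
    {"x": 0.1, "y": -0.094, "z": 0, "rx": 0, "ry": 0, "rz": 4},
    {"x": 0.13, "y": -0.122, "z": 0, "rx": 0, "ry": 0, "rz": 5},
    {"x": 0.155, "y": -0.145, "z": 0, "rx": 0, "ry": 0, "rz": 5},
    {"x": 0.165, "y": -0.155, "z": 0, "rx": 0, "ry": 0, "rz": 5},
    {"x": 0.165, "y": -0.155, "z": 0.03, "rx": 0, "ry": 0, "rz": 5},
    {"x": 0.165, "y": -0.155, "z": 0.06, "rx": 0, "ry": 0, "rz": 5},
    {"x": 0.165, "y": -0.155, "z": 0.085, "rx": 0, "ry": 0, "rz": 5},
    {"x": 0.165, "y": -0.155, "z": 0.092, "rx": 0, "ry": 0, "rz": 5},
    {"x": 0.165, "y": -0.155, "z": 0.092, "rx": 0, "ry": 0, "rz": 5},
  ],
)

```text
time_s: 16.08
position: [0.5003, 0.1629, 0.0543]
tcp_rot: [3.141, 0.015, -0.001]
wrist_force: [0.2, 0.1, 0.6]
opening: -0.0002
gripper_force: 0.0
```

```bash
cat >> h.py <<'E'
ST=np.array([.5235,.170,.018])
def stp(x,y,z): return place(np.array([[x,y,z]]),*ST)[0]
def gatepos(phi,r,d,z,side):
    c,s=np.cos(phi),np.sin(phi); return stp(.104-r*c+side*d*-s,.012-r*s+side*d*c,z)
E
python3 - <<'E'
from h import *
o,R=state()
for ph,d in zip(np.r_[.5,.6:1.71:.11],np.r_[.03,[.02]*11]):
    d=.005+.011*np.sin(ph)+.0145*np.cos(ph)+(.012 if ph==.5 else 0)
    print(round(ph,2),(R.T@(gatepos(ph,.11,d,.055,1)-o['position'])*1e3).round())
E
```

```text
t 16.07 p [0.5003 0.1629 0.0543] open -0.000 F [0.2 0.1 0.6]
0.5 [14.  3. -1.]
0.6 [24. 24. -1.]
0.71 [29. 35. -1.]
0.82 [36. 46. -1.]
0.93 [44. 56. -1.]
1.04 [53. 65. -1.]
1.15 [64. 73. -1.]
1.26 [75. 79. -1.]
1.37 [88. 85. -1.]
1.48 [101.  88.  -1.]
1.59 [115.  91.  -1.]
1.7 [128.  91.  -1.]
```

Call:
servo_tool(
  rows=[
    {"x": 0.014, "y": 0.006, "z": -0.001, "rx": 0, "ry": 0, "rz": 0},
    {"x": 0.022, "y": 0.02, "z": -0.001, "rx": 0, "ry": 0, "rz": 0},
    {"x": 0.029, "y": 0.035, "z": -0.001, "rx": 0, "ry": 0, "rz": 0},
    {"x": 0.036, "y": 0.046, "z": -0.001, "rx": 0, "ry": 0, "rz": 0},
    {"x": 0.044, "y": 0.056, "z": -0.001, "rx": 0, "ry": 0, "rz": 0},
    {"x": 0.053, "y": 0.065, "z": -0.001, "rx": 0, "ry": 0, "rz": 0},
    {"x": 0.064, "y": 0.073, "z": -0.001, "rx": 0, "ry": 0, "rz": 0},
    {"x": 0.075, "y": 0.079, "z": -0.001, "rx": 0, "ry": 0, "rz": 0},
    {"x": 0.088, "y": 0.085, "z": -0.001, "rx": 0, "ry": 0, "rz": 0},
    {"x": 0.101, "y": 0.088, "z": -0.001, "rx": 0, "ry": 0, "rz": 0},
    {"x": 0.112, "y": 0.09, "z": -0.001, "rx": 0, "ry": 0, "rz": 0},
    {"x": 0.116, "y": 0.09, "z": -0.001, "rx": 0, "ry": 0, "rz": 0},
  ],
)

```text
time_s: 17.58
position: [0.6179, 0.0744, 0.0551]
tcp_rot: [3.141, 0.015, 0.0]
wrist_force: [-0.8, -1.0, -0.1]
opening: 0.0
gripper_force: 0.3
```

Call:
servo_tool(
  rows=[
    {"x": 0.004, "y": 0, "z": 0, "rx": 0, "ry": 0, "rz": 0},
    {"x": 0.008, "y": 0, "z": 0, "rx": 0, "ry": 0, "rz": 0},
    {"x": 0.011, "y": 0, "z": 0, "rx": 0, "ry": 0, "rz": 0},
    {"x": 0.011, "y": 0, "z": 0, "rx": 0, "ry": 0, "rz": 0},
  ],
)

```text
time_s: 18.08
position: [0.6238, 0.0748, 0.0548]
tcp_rot: [3.14, 0.017, -0.014]
wrist_force: [-15.1, -0.5, 10.9]
opening: -0.0
gripper_force: 7.6
```

Call:
servo_tool(
  rows=[
    {"x": -0.02, "y": 0, "z": 0, "rx": 0, "ry": 0, "rz": 0},
    {"x": -0.03, "y": 0, "z": -0.02, "rx": 0, "ry": 0, "rz": 0},
    {"x": -0.04, "y": 0, "z": -0.06, "rx": 0, "ry": 0, "rz": 0},
    {"x": -0.06, "y": 0, "z": -0.1, "rx": 0, "ry": 0, "rz": 0},
    {"x": -0.1, "y": 0.03, "z": -0.11, "rx": 0, "ry": 0, "rz": 0},
    {"x": -0.14, "y": 0.07, "z": -0.11, "rx": 0, "ry": 0, "rz": 0},
    {"x": -0.18, "y": 0.11, "z": -0.11, "rx": 0, "ry": 0, "rz": 0},
    {"x": -0.22, "y": 0.15, "z": -0.11, "rx": 0, "ry": 0, "rz": 0},
    {"x": -0.25, "y": 0.18, "z": -0.11, "rx": 0, "ry": 0, "rz": 0},
    {"x": -0.25, "y": 0.188, "z": -0.11, "rx": 0, "ry": 0, "rz": 0},
    {"x": -0.25, "y": 0.188, "z": -0.11, "rx": 0, "ry": 0, "rz": 0},
  ],
)

```text
time_s: 19.45
position: [0.3811, -0.1159, 0.1658]
tcp_rot: [3.141, 0.015, 0.003]
wrist_force: [-0.8, -0.3, 0.4]
opening: -0.0002
gripper_force: 0.0
```

```bash
cat >> h.py <<'E'
def carrier(F,g=(.514,-.1127,.09),z=0.):
    P=CAR+[0,0,z]; o=[(F[c],m) for c in F if (m:=cut('carrier',c,g,F[c],z+.025)) is not None]; v,i=fit(P,o,g)
    d=place(np.array([[0,0,0]]),0,0,-ST[2])@np.eye(3); q=v[:2]-ST[:2]; c,s=np.cos(ST[2]),np.sin(ST[2])
    print('carrier',v.round(4),i,'in station',np.round([c*q[0]+s*q[1],-s*q[0]+c*q[1],v[2]-ST[2]],4)); return v
E
python3 - <<'E'
from h import *
F=frames(); v=carrier(F)
move(place(np.array([[-.103,.008,.03]]),*v)[0],.018)
im=np.hstack([cv2.resize(F['top']['pixels'][190:310,200:360],(400,300)),cv2.resize(F['scene']['pixels'][150:300,260:460],(400,300))]); cv2.imwrite('pics/p4.png',im[:,:,::-1])
E
```

```text
carrier [ 0.5159 -0.1106  0.082 ] [0.91 0.74] in station [-0.0127 -0.2804  0.064 ]
t 19.65 p [ 0.3809 -0.1148  0.1652] open 0.000 F [-0.4 -0.1  0.7]
shift tool mm [ 31.7  -3.3 135.2]
turn deg [-0.02 -0.01 -0.33]
```

View pics/p4.png

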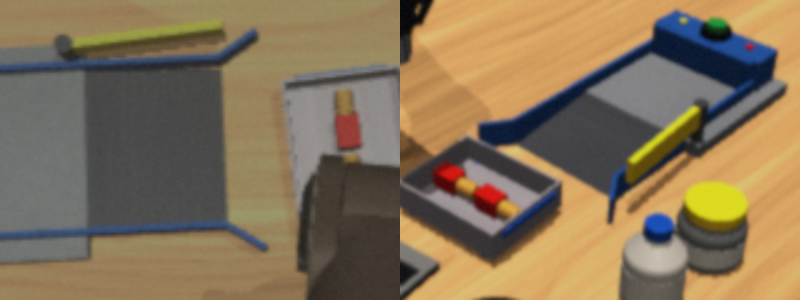

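The gate is fully open, and the carrier is clear of the station mouth. I nudge its robot-side wall to centre and square it.

Call:
servo_tool(
  rows=[
    {"x": 0.015, "y": 0, "z": 0.03, "rx": 0, "ry": 0, "rz": 0},
    {"x": 0.027, "y": 0, "z": 0.07, "rx": 0, "ry": 0, "rz": 0},
    {"x": 0.027, "y": 0, "z": 0.11, "rx": 0, "ry": 0, "rz": 0},
    {"x": 0.027, "y": 0, "z": 0.135, "rx": 0, "ry": 0, "rz": 0},
    {"x": 0.031, "y": 0, "z": 0.135, "rx": 0, "ry": 0, "rz": 0},
    {"x": 0.036, "y": 0, "z": 0.135, "rx": 0, "ry": 0, "rz": 0},
    {"x": 0.041, "y": 0, "z": 0.135, "rx": 0, "ry": 0, "rz": 0},
    {"x": 0.046, "y": 0, "z": 0.135, "rx": 0, "ry": 0, "rz": 0},
    {"x": 0.051, "y": 0, "z": 0.135, "rx": 0, "ry": 0, "rz": 0},
    {"x": 0.054, "y": 0, "z": 0.135, "rx": 0, "ry": 0, "rz": 0},
  ],
)

```text
time_s: 20.9
position: [0.4319, -0.1154, 0.0305]
tcp_rot: [3.141, 0.015, -0.007]
wrist_force: [-9.4, 0.2, 8.0]
opening: -0.0002
gripper_force: 4.4
```

Call:
servo_tool(
  rows=[
    {"x": -0.01, "y": 0, "z": 0, "rx": 0, "ry": 0, "rz": 0},
    {"x": -0.03, "y": 0, "z": 0, "rx": 0, "ry": 0, "rz": 0},
    {"x": -0.05, "y": 0.05, "z": -0.04, "rx": 0, "ry": 0, "rz": 0},
    {"x": -0.05, "y": 0.1, "z": -0.08, "rx": 0, "ry": 0, "rz": 0},
    {"x": -0.05, "y": 0.15, "z": -0.08, "rx": 0, "ry": 0, "rz": 0},
    {"x": -0.02, "y": 0.18, "z": -0.05, "rx": 0, "ry": 0, "rz": 0},
    {"x": -0.02, "y": 0.18, "z": -0.05, "rx": 0, "ry": 0, "rz": 0},
    {"x": -0.02, "y": 0.18, "z": -0.05, "rx": 0, "ry": 0, "rz": 0},
  ],
)

```text
time_s: 21.9
position: [0.4154, -0.2947, 0.0803]
tcp_rot: [-3.141, -0.016, 0.001]
wrist_force: [0.1, 0.1, 0.1]
opening: 0.0
gripper_force: 0.0
```

Run:
```python
from h import *
F=frames(); v=carrier(F); v=carrier({'scene':F['scene']}); v=carrier({'top':F['top']})
state()
```

```text
carrier [ 0.5245 -0.1136  0.0914] [0.9  0.96] in station [-0.0041 -0.2836  0.0734]
carrier [ 0.5188 -0.1078  0.1103] [0.98] in station [-0.0097 -0.2777  0.0923]
carrier [ 0.5252 -0.1148  0.0761] [0.97] in station [-0.0034 -0.2848  0.0581]
t 22.20 p [ 0.4161 -0.2951  0.0811] open 0.000 F [-0.9  0.9  0.1]
```

Call:
servo_tool(
  rows=[
    {"x": 0.03, "y": -0.03, "z": 0, "rx": 0, "ry": 0, "rz": 0},
    {"x": 0.07, "y": -0.065, "z": 0, "rx": 0, "ry": 0, "rz": 0},
    {"x": 0.08, "y": -0.079, "z": 0.02, "rx": 0, "ry": 0, "rz": 0},
    {"x": 0.08, "y": -0.079, "z": 0.045, "rx": 0, "ry": 0, "rz": 0},
    {"x": 0.08, "y": -0.079, "z": 0.049, "rx": 0, "ry": 0, "rz": 0},
    {"x": 0.08, "y": -0.085, "z": 0.049, "rx": 0, "ry": 0, "rz": 0},
    {"x": 0.08, "y": -0.09, "z": 0.049, "rx": 0, "ry": 0, "rz": 0},
    {"x": 0.08, "y": -0.095, "z": 0.049, "rx": 0, "ry": 0, "rz": 0},
    {"x": 0.081, "y": -0.099, "z": 0.049, "rx": 0, "ry": 0, "rz": 0},
    {"x": 0.083, "y": -0.103, "z": 0.049, "rx": 0, "ry": 0, "rz": 0},
    {"x": 0.084, "y": -0.105, "z": 0.049, "rx": 0, "ry": 0, "rz": 0},
    {"x": 0.084, "y": -0.105, "z": 0.049, "rx": 0, "ry": 0, "rz": 0},
  ],
)

```text
time_s: 23.7
position: [0.4987, -0.1905, 0.0315]
tcp_rot: [3.14, 0.015, -0.0]
wrist_force: [-2.2, -4.5, 2.4]
opening: 0.0001
gripper_force: 2.1
```

Call:
servo_tool(
  rows=[
    {"x": 0, "y": 0.02, "z": 0, "rx": 0, "ry": 0, "rz": 0},
    {"x": 0, "y": 0.05, "z": 0, "rx": 0, "ry": 0, "rz": 0},
    {"x": -0.04, "y": 0.08, "z": -0.03, "rx": 0, "ry": 0, "rz": 0},
    {"x": -0.08, "y": 0.11, "z": -0.05, "rx": 0, "ry": 0, "rz": 0},
    {"x": -0.08, "y": 0.11, "z": -0.05, "rx": 0, "ry": 0, "rz": 0},
    {"x": -0.08, "y": 0.11, "z": -0.05, "rx": 0, "ry": 0, "rz": 0},
  ],
)

```text
time_s: 24.45
position: [0.4204, -0.3008, 0.0813]
tcp_rot: [-3.141, -0.014, -0.002]
wrist_force: [0.6, -0.4, -0.1]
opening: -0.0001
gripper_force: 0.0
```

Run:
```python
from h import *
F=frames(); v=carrier({'scene':F['scene']}); v=carrier({'top':F['top']})
state()
im=cv2.resize(F['top']['pixels'][190:310,200:360],None,fx=4,fy=4,interpolation=cv2.INTER_CUBIC)
def rect(x0,x1,y0,y1,z): return [(x0,y0,z),(x1,y0,z),(x1,y1,z),(x0,y1,z),(x0,y0,z)]
wire(F['top'],im,rect(-.08,.08,-.066,.066,.05),v,(0,255,0),4,(200,190))
wire(F['top'],im,rect(-.091,.091,-.15,.1,.04),ST,(255,0,255),4,(200,190))
wire(F['top'],im,[(0,-.4,.04),(0,.1,.04)],ST,(255,0,255),4,(200,190))
cv2.imwrite('pics/p5.png',im[:,:,::-1])
```

```text
carrier [ 0.5216 -0.1021  0.0998] [0.98] in station [-0.0068 -0.272   0.0818]
carrier [ 0.5256 -0.1091  0.0943] [0.98] in station [-0.003  -0.2791  0.0763]
t 24.65 p [ 0.4208 -0.2993  0.0808] open -0.001 F [ 0.6 -0.7  0.2]
```

View pics/p5.png

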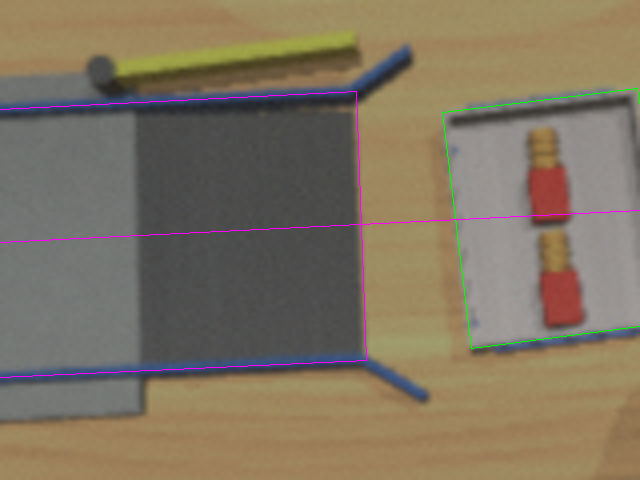

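The carrier is centred to about 3 mm but still yawed about 4.4° relative to the rails. I push near its robot-side rear corner.

Call:
servo_tool(
  rows=[
    {"x": 0.03, "y": -0.04, "z": 0, "rx": 0, "ry": 0, "rz": 0},
    {"x": 0.052, "y": -0.08, "z": 0.02, "rx": 0, "ry": 0, "rz": 0},
    {"x": 0.052, "y": -0.086, "z": 0.045, "rx": 0, "ry": 0, "rz": 0},
    {"x": 0.052, "y": -0.09, "z": 0.049, "rx": 0, "ry": 0, "rz": 0},
    {"x": 0.052, "y": -0.096, "z": 0.049, "rx": 0, "ry": 0, "rz": 0},
    {"x": 0.052, "y": -0.101, "z": 0.049, "rx": 0, "ry": 0, "rz": 0},
    {"x": 0.052, "y": -0.105, "z": 0.049, "rx": 0, "ry": 0, "rz": 0},
    {"x": 0.052, "y": -0.109, "z": 0.049, "rx": 0, "ry": 0, "rz": 0},
    {"x": 0.052, "y": -0.113, "z": 0.049, "rx": 0, "ry": 0, "rz": 0},
    {"x": 0.052, "y": -0.117, "z": 0.049, "rx": 0, "ry": 0, "rz": 0},
    {"x": 0.052, "y": -0.118, "z": 0.049, "rx": 0, "ry": 0, "rz": 0},
    {"x": 0.052, "y": -0.118, "z": 0.049, "rx": 0, "ry": 0, "rz": 0},
  ],
)

```text
time_s: 26.15
position: [0.4704, -0.1826, 0.0324]
tcp_rot: [3.141, 0.015, -0.001]
wrist_force: [-2.2, -4.7, 1.9]
opening: 0.0001
gripper_force: 2.3
```

Call:
servo_tool(
  rows=[
    {"x": 0, "y": 0.02, "z": 0, "rx": 0, "ry": 0, "rz": 0},
    {"x": 0, "y": 0.05, "z": 0, "rx": 0, "ry": 0, "rz": 0},
    {"x": -0.03, "y": 0.08, "z": -0.03, "rx": 0, "ry": 0, "rz": 0},
    {"x": -0.05, "y": 0.11, "z": -0.05, "rx": 0, "ry": 0, "rz": 0},
    {"x": -0.05, "y": 0.11, "z": -0.05, "rx": 0, "ry": 0, "rz": 0},
    {"x": -0.05, "y": 0.11, "z": -0.05, "rx": 0, "ry": 0, "rz": 0},
  ],
)

```text
time_s: 26.9
position: [0.4225, -0.2915, 0.0822]
tcp_rot: [-3.141, -0.016, -0.001]
wrist_force: [0.3, 0.3, -0.6]
opening: 0.0005
gripper_force: 0.0
```

Run:
```python
from h import *
F=frames(); v=carrier({'scene':F['scene']},(.52,-.1,.05)); v=carrier({'top':F['top']},(.52,-.1,.05))
state()
```

```text
carrier [ 0.523  -0.0945  0.0298] [0.96] in station [-0.0053 -0.2644  0.0118]
carrier [ 0.5282 -0.102   0.03  ] [0.97] in station [-2.000e-04 -2.721e-01  1.200e-02]
t 27.10 p [ 0.4224 -0.291   0.0817] open -0.000 F [ 0.4  0.7 -0.4]
```

The carrier is now at x -0.2 mm and 0.7°. I push it straight in and check it at the mouth.

Call:
servo_tool(
  rows=[
    {"x": 0.04, "y": -0.03, "z": 0, "rx": 0, "ry": 0, "rz": -0.5},
    {"x": 0.09, "y": -0.07, "z": 0.01, "rx": 0, "ry": 0, "rz": -0.5},
    {"x": 0.103, "y": -0.085, "z": 0.04, "rx": 0, "ry": 0, "rz": -0.5},
    {"x": 0.103, "y": -0.085, "z": 0.05, "rx": 0, "ry": 0, "rz": -0.5},
    {"x": 0.103, "y": -0.095, "z": 0.05, "rx": 0, "ry": 0, "rz": -0.5},
    {"x": 0.103, "y": -0.105, "z": 0.05, "rx": 0, "ry": 0, "rz": -0.5},
    {"x": 0.103, "y": -0.113, "z": 0.05, "rx": 0, "ry": 0, "rz": -0.5},
    {"x": 0.1025, "y": -0.12, "z": 0.05, "rx": 0, "ry": 0, "rz": -0.5},
    {"x": 0.1025, "y": -0.128, "z": 0.05, "rx": 0, "ry": 0, "rz": -0.5},
    {"x": 0.1025, "y": -0.136, "z": 0.05, "rx": 0, "ry": 0, "rz": -0.5},
    {"x": 0.1025, "y": -0.145, "z": 0.05, "rx": 0, "ry": 0, "rz": -0.5},
    {"x": 0.1025, "y": -0.151, "z": 0.05, "rx": 0, "ry": 0, "rz": -0.5},
  ],
)

```text
time_s: 28.6
position: [0.5233, -0.1414, 0.0331]
tcp_rot: [3.14, 0.028, 0.002]
wrist_force: [-0.2, -5.4, 3.3]
opening: 0.0001
gripper_force: 3.1
```

Run:
```python
from h import *
F=frames(); v=carrier({'scene':F['scene']},(.527,-.06,.02)); v=carrier({'top':F['top']},(.527,-.06,.02))
state()
im=np.hstack([cv2.resize(F['top']['pixels'][190:310,200:360],(400,300)),cv2.resize(F['scene']['pixels'][150:300,260:460],(400,300))]); cv2.imwrite('pics/p6.png',im[:,:,::-1])
```

```text
carrier [ 0.5243 -0.055   0.0128] [0.96] in station [-0.0032 -0.2249 -0.0052]
carrier [ 0.5295 -0.0546 -0.0065] [0.82] in station [ 0.002  -0.2247 -0.0245]
t 28.80 p [ 0.5232 -0.1406  0.0327] open 0.000 F [ 0.4 -2.5  2.5]
```

View pics/p6.png

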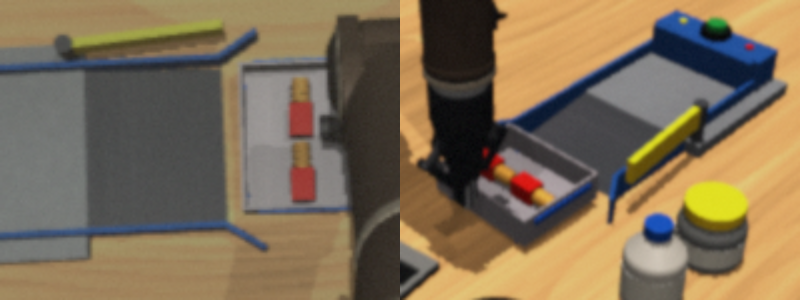

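In the picture the carrier looks a few millimetres toward +x. The arm blocks part of the view, so I back off and measure cleanly.

Call:
servo_tool(
  rows=[
    {"x": 0, "y": 0.02, "z": 0, "rx": 0, "ry": 0, "rz": 0},
    {"x": 0, "y": 0.05, "z": 0, "rx": 0, "ry": 0, "rz": 0},
    {"x": -0.04, "y": 0.09, "z": -0.03, "rx": 0, "ry": 0, "rz": 0},
    {"x": -0.09, "y": 0.13, "z": -0.05, "rx": 0, "ry": 0, "rz": 0},
    {"x": -0.1, "y": 0.15, "z": -0.05, "rx": 0, "ry": 0, "rz": 0},
    {"x": -0.1, "y": 0.15, "z": -0.05, "rx": 0, "ry": 0, "rz": 0},
  ],
)

```text
time_s: 29.55
position: [0.4235, -0.2954, 0.0824]
tcp_rot: [3.141, 0.021, -0.001]
wrist_force: [-0.2, 0.2, 0.3]
opening: -0.0003
gripper_force: 0.0
```

Run:
```python
from h import *
F=frames(); carrier({'scene':F['scene']},(.527,-.06,.02)); v=carrier({'top':F['top']},(.527,-.06,.02))
state()
im=cv2.resize(F['top']['pixels'][190:310,200:360],None,fx=4,fy=4,interpolation=cv2.INTER_CUBIC)
def rect(x0,x1,y0,y1,z): return [(x0,y0,z),(x1,y0,z),(x1,y1,z),(x0,y1,z),(x0,y0,z)]
wire(F['top'],im,rect(-.08,.08,-.066,.066,.05),v,(0,255,0),4,(200,190))
wire(F['top'],im,rect(-.091,.091,-.15,.1,.04),ST,(255,0,255),4,(200,190))
wire(F['top'],im,[(0,-.4,.04),(0,.1,.04)],ST,(255,0,255),4,(200,190))
cv2.imwrite('pics/p7.png',im[:,:,::-1])
```

```text
carrier [ 0.5237 -0.0542  0.028 ] [0.97] in station [-0.0039 -0.2242  0.01  ]
carrier [ 0.5306 -0.0621  0.0021] [0.98] in station [ 0.003  -0.2322 -0.0159]
t 29.75 p [ 0.4262 -0.2912  0.0819] open -0.000 F [ 0.4 -0.4  0.8]
```

View pics/p7.png

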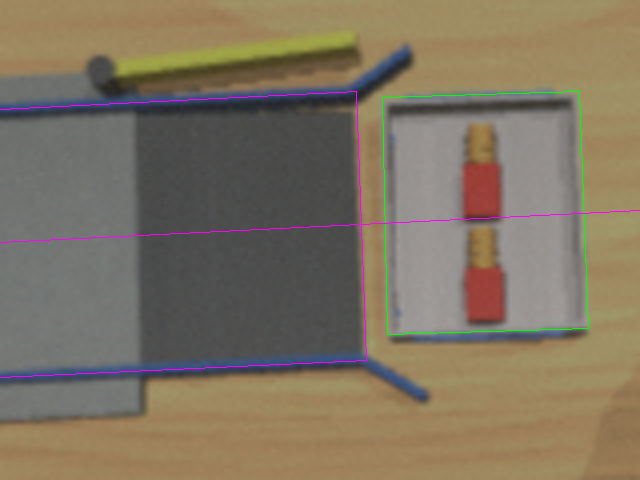

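Call:
servo_tool(
  rows=[
    {"x": 0.04, "y": -0.04, "z": 0, "rx": 0, "ry": 0, "rz": 0},
    {"x": 0.09, "y": -0.09, "z": 0.01, "rx": 0, "ry": 0, "rz": 0},
    {"x": 0.111, "y": -0.122, "z": 0.03, "rx": 0, "ry": 0, "rz": 0},
    {"x": 0.111, "y": -0.127, "z": 0.05, "rx": 0, "ry": 0, "rz": 0},
    {"x": 0.111, "y": -0.137, "z": 0.05, "rx": 0, "ry": 0, "rz": 0},
    {"x": 0.111, "y": -0.146, "z": 0.05, "rx": 0, "ry": 0, "rz": 0},
    {"x": 0.111, "y": -0.154, "z": 0.05, "rx": 0, "ry": 0, "rz": 0},
    {"x": 0.111, "y": -0.162, "z": 0.05, "rx": 0, "ry": 0, "rz": 0},
    {"x": 0.111, "y": -0.17, "z": 0.05, "rx": 0, "ry": 0, "rz": 0},
    {"x": 0.111, "y": -0.178, "z": 0.05, "rx": 0, "ry": 0, "rz": 0},
    {"x": 0.111, "y": -0.186, "z": 0.05, "rx": 0, "ry": 0, "rz": 0},
    {"x": 0.111, "y": -0.194, "z": 0.05, "rx": 0, "ry": 0, "rz": 0},
  ],
)

```text
time_s: 31.25
position: [0.5332, -0.0971, 0.0328]
tcp_rot: [3.14, 0.028, 0.001]
wrist_force: [-0.6, -6.4, 1.9]
opening: 0.0001
gripper_force: 3.1
```

Run:
```python
from h import *
F=frames(); carrier({'scene':F['scene']},(.527,-.01,.02)); v=carrier({'top':F['top']},(.527,-.01,.02))
state()
def rect(x0,x1,y0,y1,z): return [(x0,y0,z),(x1,y0,z),(x1,y1,z),(x0,y1,z),(x0,y0,z)]
im=cv2.resize(F['top']['pixels'][190:310,200:360],None,fx=4,fy=4,interpolation=cv2.INTER_CUBIC)
wire(F['top'],im,[(0,-.4,.04),(0,.1,.04)],ST,(255,0,255),4,(200,190))
cv2.imwrite('pics/p8.png',im[:,:,::-1])
```

```text
carrier [ 0.5237 -0.0111  0.008 ] [0.88] in station [-0.003  -0.1811 -0.01  ]
carrier [ 0.5263 -0.0086  0.016 ] [0.77] in station [-0.0004 -0.1787 -0.002 ]
t 31.45 p [ 0.533  -0.0952  0.0323] open 0.000 F [ 0.3 -0.3  0.1]
```

View pics/p8.png

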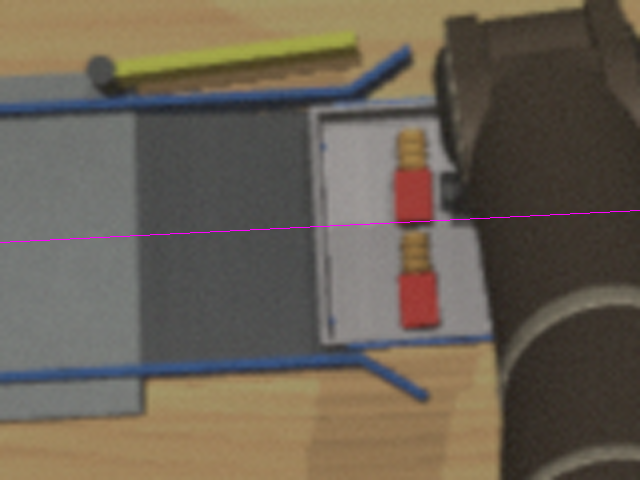

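The carrier's front is between the rails and centred, with about 1° of counter-clockwise yaw. I shift the push point 6 mm toward -x and continue up.

Call:
servo_tool(
  rows=[
    {"x": 0, "y": 0.005, "z": 0, "rx": 0, "ry": 0, "rz": 0},
    {"x": -0.007, "y": 0.005, "z": 0, "rx": 0, "ry": 0, "rz": 0},
    {"x": -0.007, "y": -0.002, "z": 0, "rx": 0, "ry": 0, "rz": 0},
    {"x": -0.007, "y": -0.01, "z": 0, "rx": 0, "ry": 0, "rz": 0},
    {"x": -0.007, "y": -0.019, "z": 0, "rx": 0, "ry": 0, "rz": 0},
    {"x": -0.007, "y": -0.028, "z": 0, "rx": 0, "ry": 0, "rz": 0},
    {"x": -0.007, "y": -0.037, "z": 0, "rx": 0, "ry": 0, "rz": 0},
    {"x": -0.007, "y": -0.046, "z": 0, "rx": 0, "ry": 0, "rz": 0},
    {"x": -0.007, "y": -0.055, "z": 0, "rx": 0, "ry": 0, "rz": 0},
    {"x": -0.007, "y": -0.064, "z": 0, "rx": 0, "ry": 0, "rz": 0},
  ],
)

```text
time_s: 32.7
position: [0.5247, -0.0316, 0.0322]
tcp_rot: [3.141, 0.03, -0.0]
wrist_force: [0.1, -3.9, -1.1]
opening: -0.0004
gripper_force: 2.0
```

Run:
```python
from h import *
F=frames(); state()
t=F['top']; im=cv2.resize(t['pixels'][190:310,200:360],None,fx=4,fy=4,interpolation=cv2.INTER_CUBIC)
wire(t,im,[(0,-.4,.04),(0,.1,.04)],ST,(255,0,255),4,(200,190))
im2=cv2.resize(F['scene']['pixels'][150:300,260:460],(320,240)); im=cv2.resize(im,(480,360)); im2=np.pad(im2,((0,120),(0,0),(0,0)))
cv2.imwrite('pics/p9.png',np.hstack([im,im2])[:,:,::-1])
```

```text
t 32.80 p [ 0.5249 -0.0301  0.0323] open -0.000 F [-0.6 -0.1  0.9]
```

View pics/p9.png

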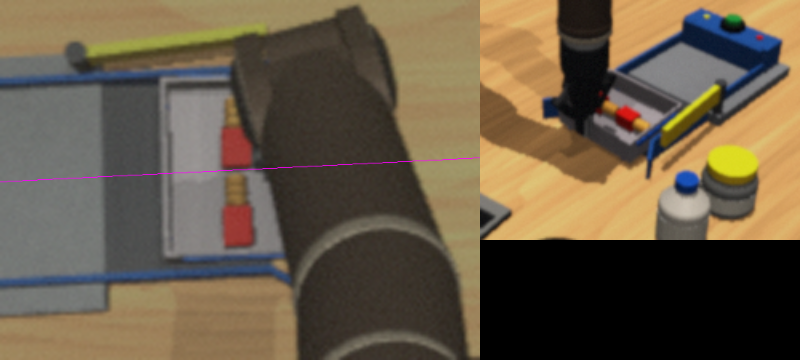

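Running straight and slightly to +x, well inside the rails with low force. I continue, rising with the ramp.

Call:
servo_tool(
  rows=[
    {"x": 0, "y": -0.009, "z": 0, "rx": 0, "ry": 0, "rz": 0},
    {"x": 0, "y": -0.018, "z": 0, "rx": 0, "ry": 0, "rz": 0},
    {"x": 0, "y": -0.027, "z": 0, "rx": 0, "ry": 0, "rz": 0},
    {"x": 0, "y": -0.036, "z": 0, "rx": 0, "ry": 0, "rz": 0},
    {"x": 0, "y": -0.045, "z": -0.0012, "rx": 0, "ry": 0, "rz": 0},
    {"x": 0, "y": -0.054, "z": -0.0024, "rx": 0, "ry": 0, "rz": 0},
    {"x": 0, "y": -0.063, "z": -0.0036, "rx": 0, "ry": 0, "rz": 0},
    {"x": 0, "y": -0.072, "z": -0.0048, "rx": 0, "ry": 0, "rz": 0},
    {"x": 0, "y": -0.081, "z": -0.006, "rx": 0, "ry": 0, "rz": 0},
    {"x": 0, "y": -0.09, "z": -0.0072, "rx": 0, "ry": 0, "rz": 0},
    {"x": 0, "y": -0.099, "z": -0.0084, "rx": 0, "ry": 0, "rz": 0},
    {"x": 0, "y": -0.108, "z": -0.0096, "rx": 0, "ry": 0, "rz": 0},
  ],
)

```text
time_s: 34.3
position: [0.523, 0.0745, 0.0423]
tcp_rot: [3.139, 0.027, 0.0]
wrist_force: [-0.4, -9.4, 5.2]
opening: 0.0002
gripper_force: 4.8
```

Call:
servo_tool(
  rows=[
    {"x": 0, "y": -0.009, "z": -0.0012, "rx": 0, "ry": 0, "rz": 0},
    {"x": 0, "y": -0.018, "z": -0.0024, "rx": 0, "ry": 0, "rz": 0},
    {"x": 0, "y": -0.027, "z": -0.0036, "rx": 0, "ry": 0, "rz": 0},
    {"x": 0, "y": -0.036, "z": -0.0048, "rx": 0, "ry": 0, "rz": 0},
    {"x": 0, "y": -0.045, "z": -0.006, "rx": 0, "ry": 0, "rz": 0},
    {"x": 0, "y": -0.054, "z": -0.0072, "rx": 0, "ry": 0, "rz": 0},
    {"x": 0, "y": -0.063, "z": -0.0084, "rx": 0, "ry": 0, "rz": 0},
    {"x": 0, "y": -0.072, "z": -0.0096, "rx": 0, "ry": 0, "rz": 0},
    {"x": 0, "y": -0.08, "z": -0.0104, "rx": 0, "ry": 0, "rz": 0},
    {"x": 0, "y": -0.088, "z": -0.011, "rx": 0, "ry": 0, "rz": 0},
    {"x": 0, "y": -0.095, "z": -0.011, "rx": 0, "ry": 0, "rz": 0},
    {"x": 0, "y": -0.099, "z": -0.011, "rx": 0, "ry": 0, "rz": 0},
  ],
)

```text
time_s: 35.8
position: [0.5208, 0.1752, 0.0528]
tcp_rot: [-3.141, -0.03, 0.0]
wrist_force: [-0.1, -2.5, -2.3]
opening: -0.0
gripper_force: 1.5
```

Call:
servo_tool(
  rows=[
    {"x": 0, "y": -0.004, "z": 0, "rx": 0, "ry": 0, "rz": 0},
    {"x": 0, "y": -0.008, "z": 0, "rx": 0, "ry": 0, "rz": 0},
    {"x": 0, "y": -0.01, "z": 0, "rx": 0, "ry": 0, "rz": 0},
    {"x": 0, "y": -0.01, "z": 0, "rx": 0, "ry": 0, "rz": 0},
  ],
)

```text
time_s: 36.3
position: [0.5207, 0.185, 0.0529]
tcp_rot: [-3.141, -0.03, -0.0]
wrist_force: [0.6, -3.5, -1.4]
opening: -0.0002
gripper_force: 1.0
```

Call:
servo_tool(
  rows=[
    {"x": 0, "y": -0.002, "z": 0, "rx": 0, "ry": 0, "rz": 0},
    {"x": 0, "y": -0.004, "z": 0, "rx": 0, "ry": 0, "rz": 0},
    {"x": 0, "y": -0.006, "z": 0, "rx": 0, "ry": 0, "rz": 0},
    {"x": 0, "y": -0.006, "z": 0, "rx": 0, "ry": 0, "rz": 0},
  ],
)

```text
time_s: 36.8
position: [0.5217, 0.1886, 0.0529]
tcp_rot: [3.139, 0.027, 0.002]
wrist_force: [3.3, -8.0, -2.3]
opening: -0.0007
gripper_force: 3.9
```

Call:
servo_tool(
  rows=[
    {"x": 0, "y": -0.002, "z": 0, "rx": 0, "ry": 0, "rz": 0},
    {"x": 0, "y": -0.004, "z": 0, "rx": 0, "ry": 0, "rz": 0},
    {"x": 0, "y": -0.006, "z": 0, "rx": 0, "ry": 0, "rz": 0},
    {"x": 0, "y": -0.006, "z": 0, "rx": 0, "ry": 0, "rz": 0},
  ],
)

```text
time_s: 37.3
position: [0.5223, 0.1892, 0.0525]
tcp_rot: [3.133, 0.02, 0.0]
wrist_force: [5.9, -20.7, 0.1]
opening: 0.0001
gripper_force: 10.6
```

Call:
servo_tool(
  rows=[
    {"x": 0, "y": 0.012, "z": 0, "rx": 0, "ry": 0, "rz": 0},
    {"x": 0, "y": 0.03, "z": 0, "rx": 0, "ry": 0, "rz": 0},
    {"x": 0, "y": 0.07, "z": -0.01, "rx": 0, "ry": 0, "rz": 0},
    {"x": -0.02, "y": 0.12, "z": -0.05, "rx": 0, "ry": 0, "rz": 0},
    {"x": -0.05, "y": 0.17, "z": -0.1, "rx": 0, "ry": 0, "rz": 0},
    {"x": -0.08, "y": 0.22, "z": -0.12, "rx": 0, "ry": 0, "rz": 0},
    {"x": -0.08, "y": 0.27, "z": -0.12, "rx": 0, "ry": 0, "rz": 0},
    {"x": -0.08, "y": 0.28, "z": -0.12, "rx": 0, "ry": 0, "rz": 0},
    {"x": -0.08, "y": 0.28, "z": -0.12, "rx": 0, "ry": 0, "rz": 0},
  ],
)

```text
time_s: 38.42
position: [0.4459, -0.085, 0.173]
tcp_rot: [-3.141, -0.027, -0.001]
wrist_force: [0.2, -0.4, -0.5]
opening: 0.0004
gripper_force: 0.0
```

Run:
```python
from h import *
F=frames(); state(); t=F['top']
carrier({'scene':F['scene']},(.52,.264,.018),.02); v=carrier({'top':t},(.52,.264,.018),.02)
im=cv2.resize(t['pixels'][190:310,130:290],(640,480),interpolation=cv2.INTER_CUBIC)
def rect(x0,x1,y0,y1,z): return [(x0,y0,z),(x1,y0,z),(x1,y1,z),(x0,y1,z),(x0,y0,z)]
wire(t,im,rect(-.08,.08,.028,.16,.07),ST,(0,255,0),4,(130,190))
cv2.imwrite('pics/p10.png',im[:,:,::-1])
# gate: bar mask angle in top
p=t['pixels'].astype(int); m=((p[...,0]>90)&(p[...,1]>.8*p[...,0])&(p[...,2]<.5*p[...,0])); ys,xs=np.where(m[190:215,215:300]); print(xs.min()+215,xs.max()+215,ys.min()+190,ys.max()+190)
```

```text
t 38.52 p [ 0.446  -0.0831  0.1726] open -0.000 F [ 0. -0.  0.]
carrier [0.5185 0.2766 0.007 ] [0.94] in station [-0.0031  0.1066 -0.011 ]
carrier [0.5246 0.266  0.0209] [0.98] in station [0.0028 0.096  0.0029]
229 288 198 208
```

View pics/p10.png

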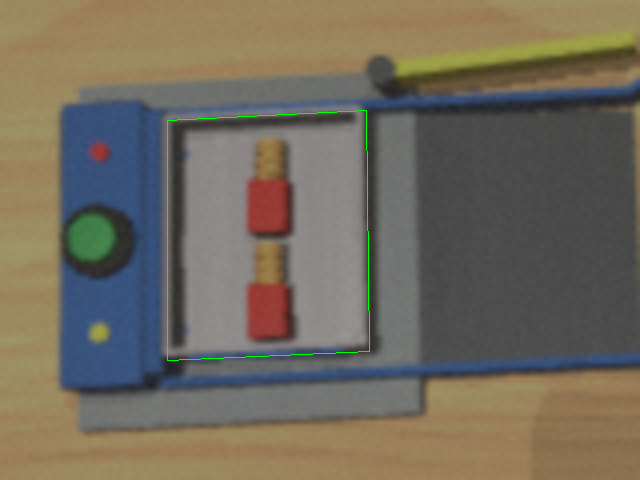

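The carrier is fully home and square, with both couplings inside. I position the shut fingers outside the gate to swing it shut.

Run:
```python
from h import *
o,R=state()
p0=gatepos(1.65,.08,.042,.055,-1); print(p0.round(4)); print((R.T@(p0-o['position'])*1e3).round())
for ph in np.r_[1.6:-.01:-.1,-.04]:
    d=.005+.011*np.sin(abs(ph))+.0135*np.cos(ph)
    print(round(ph,2),(R.T@(gatepos(ph,.08,d,.055,-1)-p0)*1e3).round())
t=bot.grab_frame('top')
for n,z in(('paste',0),('cleaner',0)): print(n,[onplane(t,d['centre'],z).round(3) for d in bot.spot_point(n,'top')][:1])
```

```text
t 38.62 p [ 0.446  -0.0829  0.1726] open 0.000 F [-0.4  0.6  0.6]
[0.6768 0.1083 0.055 ]
[ 235. -186.  118.]
1.6 [-30.   3.   0.]
1.5 [-37.   4.   0.]
1.4 [-44.   5.   0.]
1.3 [-51.   6.   0.]
1.2 [-58.   5.   0.]
1.1 [-66.   4.   0.]
1.0 [-73.   2.   0.]
0.9 [-81.  -0.   0.]
0.8 [-88.  -4.   0.]
0.7 [-95.  -8.   0.]
0.6 [-102.  -13.    0.]
0.5 [-108.  -19.    0.]
0.4 [-113.  -26.    0.]
0.3 [-118.  -33.    0.]
0.2 [-122.  -41.    0.]
0.1 [-126.  -49.    0.]
-0.0 [-128.  -58.    0.]
-0.04 [-129.  -61.    0.]
paste [array([0.759, 0.029, 0.   ])]
cleaner [array([ 0.76 , -0.083,  0.   ])]
```

Call:
servo_tool(
  rows=[
    {"x": 0.03, "y": -0.024, "z": 0, "rx": 0, "ry": 0, "rz": 0},
    {"x": 0.07, "y": -0.055, "z": 0, "rx": 0, "ry": 0, "rz": 0},
    {"x": 0.11, "y": -0.087, "z": 0, "rx": 0, "ry": 0, "rz": 0},
    {"x": 0.15, "y": -0.12, "z": 0, "rx": 0, "ry": 0, "rz": 0},
    {"x": 0.19, "y": -0.152, "z": 0, "rx": 0, "ry": 0, "rz": 0},
    {"x": 0.225, "y": -0.18, "z": 0, "rx": 0, "ry": 0, "rz": 0},
    {"x": 0.235, "y": -0.186, "z": 0.01, "rx": 0, "ry": 0, "rz": 0},
    {"x": 0.235, "y": -0.186, "z": 0.04, "rx": 0, "ry": 0, "rz": 0},
    {"x": 0.235, "y": -0.186, "z": 0.07, "rx": 0, "ry": 0, "rz": 0},
    {"x": 0.235, "y": -0.186, "z": 0.1, "rx": 0, "ry": 0, "rz": 0},
    {"x": 0.235, "y": -0.186, "z": 0.118, "rx": 0, "ry": 0, "rz": 0},
    {"x": 0.235, "y": -0.186, "z": 0.118, "rx": 0, "ry": 0, "rz": 0},
  ],
)

```text
time_s: 40.28
position: [0.676, 0.1051, 0.0533]
tcp_rot: [3.141, 0.029, -0.005]
wrist_force: [0.6, 0.1, 0.3]
opening: -0.0005
gripper_force: 0.0
```

Call:
servo_tool(
  rows=[
    {"x": -0.015, "y": 0.001, "z": 0, "rx": 0, "ry": 0, "rz": 0},
    {"x": -0.028, "y": 0.003, "z": 0, "rx": 0, "ry": 0, "rz": 0},
    {"x": -0.037, "y": 0.004, "z": 0, "rx": 0, "ry": 0, "rz": 0},
    {"x": -0.044, "y": 0.005, "z": 0, "rx": 0, "ry": 0, "rz": 0},
    {"x": -0.051, "y": 0.006, "z": 0, "rx": 0, "ry": 0, "rz": 0},
    {"x": -0.058, "y": 0.005, "z": 0, "rx": 0, "ry": 0, "rz": 0},
    {"x": -0.066, "y": 0.004, "z": 0, "rx": 0, "ry": 0, "rz": 0},
    {"x": -0.073, "y": 0.002, "z": 0, "rx": 0, "ry": 0, "rz": 0},
    {"x": -0.081, "y": 0, "z": 0, "rx": 0, "ry": 0, "rz": 0},
    {"x": -0.088, "y": -0.004, "z": 0, "rx": 0, "ry": 0, "rz": 0},
    {"x": -0.095, "y": -0.008, "z": 0, "rx": 0, "ry": 0, "rz": 0},
    {"x": -0.102, "y": -0.013, "z": 0, "rx": 0, "ry": 0, "rz": 0},
  ],
)

```text
time_s: 41.78
position: [0.5746, 0.1169, 0.0549]
tcp_rot: [3.141, 0.029, 0.0]
wrist_force: [0.2, -0.4, -1.0]
opening: 0.0002
gripper_force: 0.4
```

Call:
servo_tool(
  rows=[
    {"x": -0.006, "y": -0.006, "z": 0, "rx": 0, "ry": 0, "rz": 0},
    {"x": -0.011, "y": -0.013, "z": 0, "rx": 0, "ry": 0, "rz": 0},
    {"x": -0.016, "y": -0.02, "z": 0, "rx": 0, "ry": 0, "rz": 0},
    {"x": -0.02, "y": -0.028, "z": 0, "rx": 0, "ry": 0, "rz": 0},
    {"x": -0.024, "y": -0.036, "z": 0, "rx": 0, "ry": 0, "rz": 0},
    {"x": -0.026, "y": -0.042, "z": 0, "rx": 0, "ry": 0, "rz": 0},
    {"x": -0.027, "y": -0.045, "z": 0, "rx": 0, "ry": 0, "rz": 0},
    {"x": -0.027, "y": -0.048, "z": 0, "rx": 0, "ry": 0, "rz": 0},
    {"x": -0.027, "y": -0.048, "z": 0, "rx": 0, "ry": 0, "rz": 0},
  ],
)

```text
time_s: 42.9
position: [0.547, 0.1644, 0.0548]
tcp_rot: [-3.141, -0.03, 0.0]
wrist_force: [-0.7, -0.2, 0.4]
opening: -0.0001
gripper_force: 0.0
```

Call:
servo_tool(
  rows=[
    {"x": 0, "y": -0.002, "z": 0, "rx": 0, "ry": 0, "rz": 0},
    {"x": 0, "y": -0.004, "z": 0, "rx": 0, "ry": 0, "rz": 0},
    {"x": 0, "y": -0.006, "z": 0, "rx": 0, "ry": 0, "rz": 0},
    {"x": 0, "y": -0.006, "z": 0, "rx": 0, "ry": 0, "rz": 0},
  ],
)

```text
time_s: 43.4
position: [0.5469, 0.1684, 0.0548]
tcp_rot: [3.139, 0.028, -0.001]
wrist_force: [-0.6, -5.8, 2.3]
opening: -0.0003
gripper_force: 2.7
```

Call:
servo_tool(
  rows=[
    {"x": 0, "y": -0.002, "z": 0, "rx": 0, "ry": 0, "rz": 0},
    {"x": 0, "y": -0.005, "z": 0, "rx": 0, "ry": 0, "rz": 0},
    {"x": 0, "y": -0.005, "z": 0, "rx": 0, "ry": 0, "rz": 0},
  ],
)

```text
time_s: 43.78
position: [0.5468, 0.1687, 0.0547]
tcp_rot: [3.134, 0.023, -0.004]
wrist_force: [-2.4, -17.0, 7.6]
opening: -0.0
gripper_force: 8.6
```

Call:
servo_tool(
  rows=[
    {"x": 0, "y": 0.015, "z": 0, "rx": 0, "ry": 0, "rz": 0},
    {"x": 0, "y": 0.04, "z": -0.01, "rx": 0, "ry": 0, "rz": 0},
    {"x": -0.02, "y": 0.08, "z": -0.04, "rx": 0, "ry": 0, "rz": 0},
    {"x": -0.07, "y": 0.12, "z": -0.08, "rx": 0, "ry": 0, "rz": 0},
    {"x": -0.12, "y": 0.17, "z": -0.11, "rx": 0, "ry": 0, "rz": 0},
    {"x": -0.14, "y": 0.21, "z": -0.11, "rx": 0, "ry": 0, "rz": 0},
    {"x": -0.14, "y": 0.21, "z": -0.11, "rx": 0, "ry": 0, "rz": 0},
    {"x": -0.14, "y": 0.21, "z": -0.11, "rx": 0, "ry": 0, "rz": 0},
  ],
)

```text
time_s: 44.78
position: [0.4115, -0.0374, 0.1653]
tcp_rot: [-3.141, -0.028, -0.003]
wrist_force: [-0.1, -0.0, 1.1]
opening: 0.0
gripper_force: 0.0
```

Run:
```python
from h import *
F=frames(); state(); t=F['top']
carrier({'top':t},(.52,.264,.018),.02)
p=t['pixels'].astype(int); g=((p[...,1]>1.4*p[...,0])&(p[...,1]>1.3*p[...,2])&(p[...,1]>50)).astype(np.uint8)
print('green',[(b[1].round(1),b[2]) for b in blobs(g,15)],[onplane(t,b[1],.08).round(4) for b in blobs(g,15)], stp(0,.2,.08).round(4))
ps=F['scene']['pixels'].astype(int); gs=((ps[...,1]>1.4*ps[...,0])&(ps[...,1]>1.3*ps[...,2])&(ps[...,1]>50)).astype(np.uint8)
print([(b[1].round(1),b[2]) for b in blobs(gs,15)],'proj',[proj(F['scene'],onplane(t,blobs(g,15)[0][1],z)).round(1) for z in(.075,.08,.085,.09)])
im=cv2.resize(t['pixels'][195:305,140:250],(400,400)); cv2.imwrite('pics/p11.png',np.hstack([im,cv2.resize(F['scene']['pixels'][140:260,330:450],(400,400))])[:,:,::-1])
```

```text
t 44.88 p [ 0.4118 -0.0362  0.1648] open -0.000 F [ 0.9 -0.   0.1]
carrier [0.5261 0.2659 0.0191] [0.97] in station [0.0043 0.0959 0.0011]
green [(array([152.4, 248.8]), np.int32(127))] [array([0.5218, 0.3767, 0.08  ])] [0.5199 0.37   0.08  ]
[(array([418., 162.]), np.int32(50))] proj [array([[418.7, 165.4]]), array([[418.4, 164. ]]), array([[418.1, 162.6]]), array([[417.8, 161.2]])]
```

View pics/p11.png

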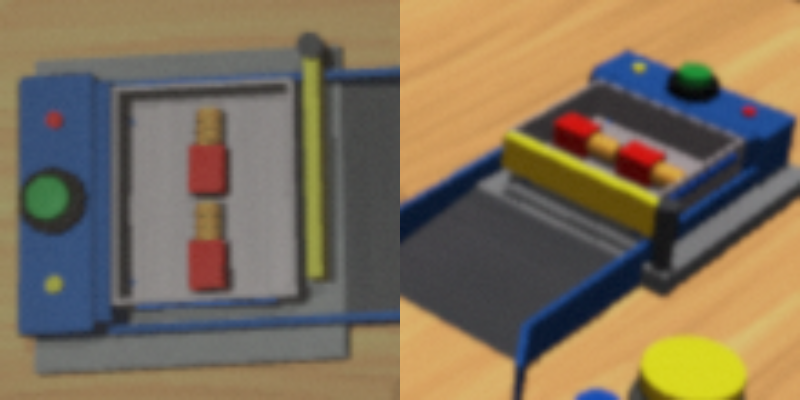

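The gate is shut across the entrance and the carrier is home. The button is at about (0.521, 0.373), top near z 0.087 m.

Call:
servo_tool(
  rows=[
    {"x": 0.01, "y": -0.03, "z": 0, "rx": 0, "ry": 0, "rz": 0},
    {"x": 0.02, "y": -0.07, "z": 0, "rx": 0, "ry": 0, "rz": 0},
    {"x": 0.034, "y": -0.12, "z": 0, "rx": 0, "ry": 0, "rz": 0},
    {"x": 0.048, "y": -0.17, "z": 0, "rx": 0, "ry": 0, "rz": 0},
    {"x": 0.062, "y": -0.22, "z": 0, "rx": 0, "ry": 0, "rz": 0},
    {"x": 0.077, "y": -0.27, "z": 0, "rx": 0, "ry": 0, "rz": 0},
    {"x": 0.091, "y": -0.32, "z": 0, "rx": 0, "ry": 0, "rz": 0},
    {"x": 0.105, "y": -0.37, "z": 0, "rx": 0, "ry": 0, "rz": 0},
    {"x": 0.115, "y": -0.4, "z": 0.02, "rx": 0, "ry": 0, "rz": 0},
    {"x": 0.116, "y": -0.407, "z": 0.05, "rx": 0, "ry": 0, "rz": 0},
    {"x": 0.116, "y": -0.407, "z": 0.06, "rx": 0, "ry": 0, "rz": 0},
    {"x": 0.116, "y": -0.407, "z": 0.06, "rx": 0, "ry": 0, "rz": 0},
  ],
)

```text
time_s: 46.42
position: [0.5185, 0.3716, 0.1039]
tcp_rot: [3.14, 0.031, -0.003]
wrist_force: [0.1, -0.8, 0.8]
opening: 0.0
gripper_force: 0.0
```

Call:
servo_tool(
  rows=[
    {"x": 0, "y": 0, "z": 0.004, "rx": 0, "ry": 0, "rz": 0},
    {"x": 0, "y": 0, "z": 0.008, "rx": 0, "ry": 0, "rz": 0},
    {"x": 0, "y": 0, "z": 0.012, "rx": 0, "ry": 0, "rz": 0},
    {"x": 0, "y": 0, "z": 0.016, "rx": 0, "ry": 0, "rz": 0},
    {"x": 0, "y": 0, "z": 0.018, "rx": 0, "ry": 0, "rz": 0},
    {"x": 0, "y": 0, "z": 0.018, "rx": 0, "ry": 0, "rz": 0},
  ],
)

```text
time_s: 47.18
position: [0.5195, 0.3716, 0.0871]
tcp_rot: [3.141, 0.029, 0.001]
wrist_force: [0.2, -1.3, 2.9]
opening: -0.0
gripper_force: 1.7
```

Contact has started at 2.9 N. I keep pressing until it reaches the hard stop.

Call:
servo_tool(
  rows=[
    {"x": 0, "y": 0, "z": 0.002, "rx": 0, "ry": 0, "rz": 0},
    {"x": 0, "y": 0, "z": 0.004, "rx": 0, "ry": 0, "rz": 0},
    {"x": 0, "y": 0, "z": 0.006, "rx": 0, "ry": 0, "rz": 0},
    {"x": 0, "y": 0, "z": 0.007, "rx": 0, "ry": 0, "rz": 0},
    {"x": 0, "y": 0, "z": 0.007, "rx": 0, "ry": 0, "rz": 0},
  ],
)

```text
time_s: 47.8
position: [0.5197, 0.3717, 0.0853]
tcp_rot: [3.141, 0.029, 0.005]
wrist_force: [-11.1, -11.9, 41.9]
opening: 0.0
gripper_force: 21.4
```

Call:
servo_tool(
  rows=[
    {"x": 0, "y": 0, "z": -0.01, "rx": 0, "ry": 0, "rz": 0},
    {"x": 0, "y": 0, "z": -0.04, "rx": 0, "ry": 0, "rz": 0},
    {"x": 0, "y": 0, "z": -0.09, "rx": 0, "ry": 0, "rz": 0},
    {"x": -0.04, "y": 0, "z": -0.12, "rx": 0, "ry": 0, "rz": 0},
    {"x": -0.08, "y": 0, "z": -0.12, "rx": 0, "ry": 0, "rz": 0},
    {"x": -0.1, "y": 0, "z": -0.12, "rx": 0, "ry": 0, "rz": 0},
    {"x": -0.1, "y": 0, "z": -0.12, "rx": 0, "ry": 0, "rz": 0},
  ],
)

```text
time_s: 48.68
position: [0.4182, 0.37, 0.1998]
tcp_rot: [3.141, 0.032, -0.0]
wrist_force: [0.2, -0.9, -0.7]
opening: 0.0002
gripper_force: 0.0
```

Run:
```python
from h import *
F=frames(); state()
carrier({'scene':F['scene']},(.52,.264,.018),.02)
cv2.imwrite('pics/p12.png',cv2.resize(F['scene']['pixels'][130:330,240:470],None,fx=2.5,fy=2.5)[:,:,::-1])
```

```text
t 48.77 p [0.4203 0.3695 0.1995] open 0.000 F [ 0.3 -0.6 -0.4]
carrier [ 0.5167  0.287  -0.1104] [0.84] in station [-0.0047  0.1171 -0.1284]
```

View pics/p12.png

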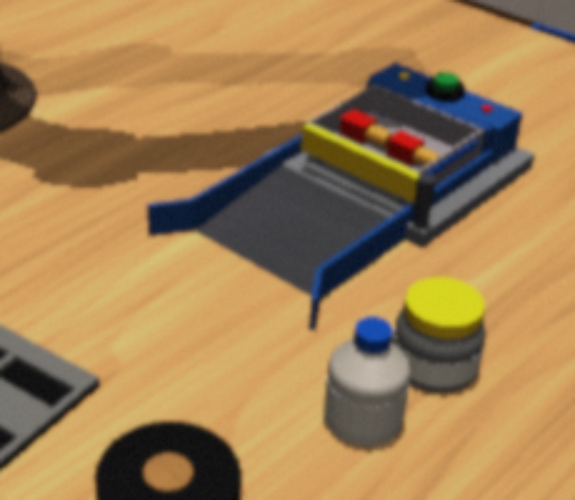

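The carrier is home with both couplings in it, the gate is shut, and the button has been pressed to its stop and released. The bystanders are where they started and the arm is clear.

```bash
python3 -c "
from bench import bot
print(bot.hand_in())"
```

```text
the job is handed in; nothing more can be done
None
```

Job handed in at about 49 s: both couplings present were put in the carrier, the carrier was pushed home against the back stop, the gate was shut, then the green button was pressed to its stop and released. The bottle, jar and abrasive roll were not touched, and the hand-in call gave no verdict.

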